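# Fill the sample bucket with ice from the bench ice chest

## Task

The lid of the ice chest is standing up on its hinge only: before reaching in, swing the prop rod up out of its clip into the slot on the lid. Then with the scoop, not the fingers, move every piece of ice from the chest into the round ice bucket, leaving the bucket upright on the bench. When the chest is empty lay the scoop back flat in its tray, swing the rod all the way down into its clip and shut the lid, without disturbing the bottle, the specimen pot or the mouse.

Things in the scene. Friction and masses are not known exactly. Their poses are not given: they have to be found in the camera images.
- chest: Insulated ice chest, white, grey liner, fixed: outside 190 (x) x 280 (y) mm, rim 100 mm above the bench, walls 20 mm, inside 150 x 240 mm. Origin: centre of the underside, z up, +y to the hinge end. The inner floor is level, 22 mm above the bench.
- lid (a joint): Lid 275 mm long, 190 wide, 20 thick, 0.6 kg, hinged along x at chest y = 130, z = 100 mm. 0 = shut, 1.40 rad = raised to its stop; starts at 1.36 to 1.40. The damped friction hinge holds it while steeper than about 1.25 rad (1 to 4 N square to it at lid_back moves it); pushed below about 1.2 rad it sinks shut by itself in some 3 s. Propped, its free edge is 371 mm above the bench.
- lid_slot (a point): Seat at the inner end of the slot in the dark steel ear on the lid's +x edge, 140 mm from the hinge line. The slot is 16 mm wide and open underneath, towards the rising rod tip. When the 10 mm rod tip is within 12 mm of this point it is in the slot and the rod holds the lid up.
- lid_back (a point): Point on the middle of the lid's outer (upper, when shut) face, 200 mm from the hinge line; pushing here towards chest -y shuts the lid.
- rod (a joint): Steel prop rod, 10 mm thick, 205 mm from pivot to tip, hinged along chest x at rod_pivot, outside the chest's +x wall, 20 mm above the rim. 0 = stowed level in its clip, pointing to chest +y; grows as it swings up; at about 0.62 rad (lid at 1.40) its cranked tip sits in lid_slot. The stiff pivot keeps it where it is left; 1 to 3 N at the sleeve moves it.
- rod_pivot (a point): Pivot of the prop rod, chest frame (125, -50, 120) mm; axis along chest x.
- rod_grip (a point): Middle (lengthwise, 85 mm from the pivot) of the black rubber sleeve on the rod, 18 mm thick and 55 mm long, on the rod's axis; pinch it across chest x from above, the gripper leaning away from the lid. Free space of 25 mm each side; stowed, the chest rim lies 20 mm lower.
- rod_tip (a point): Middle of the rod's cranked tip, which points 24 mm sideways to chest -x.
- tray: Steel drip tray of the scoop, fixed to the bench, 180 (its x) x 220 (its y) x 16 mm, 4 mm floor and walls. Origin: centre of the underside. The scoop's bowl lies flat in it, mouth to the tray's +y (roughly), handle overhanging the -y edge.
- scoop: Flat-bottomed aluminium scoop, 0.16 kg. Origin: centre of the bowl's underside; +y to the open mouth, z up. Bowl 108 wide (x), 100 long (y), 3 mm floor, 4 mm walls: back and sides behind y = 0 48 mm high, sides 31 mm high from y = 0 to 35, none in the last 15 mm at the lip. Black handle 24 wide (x), 18 thick, from (0, -50, 35) mm rising backwards at 45 degrees for 120 mm.
- scoop_lip (a point): Middle of the scoop's front lip, underside: scoop frame (0, 50, 0) mm.
- scoop_grip (a point): Grip point on the axis of the handle, 75 mm up it: scoop frame (0, -103, 88) mm; pinch it across x.
- bucket: Loose round grey ice bucket, open top, 0.5 kg, 100 mm high, outer radius 78 mm at the foot and 90 mm at the rim, wall 5 mm, floor 6 mm. Origin: centre of the underside, z up.
- reagent: Bystander: white reagent bottle, 60 mm across, 130 mm tall; origin at the underside.
- specimen_pot: Bystander: clear specimen pot with red cap, 60 mm across, 55 mm tall; origin at the underside.
- mouse: Bystander: red computer mouse, 100 x 60 x 32 mm; origin at the underside.
- ice0: Piece of bullet ice, a slippery pale round-ended bar 40 mm long and 28 mm thick, 18 g, in the chest; origin at its centre, x along it. Between 5 and 8 pieces are present.
- ice1: Piece of bullet ice, a slippery pale round-ended bar 40 mm long and 28 mm thick, 18 g, in the chest; origin at its centre, x along it. Between 5 and 8 pieces are present.
- ice2: Piece of bullet ice, a slippery pale round-ended bar 40 mm long and 28 mm thick, 18 g, in the chest; origin at its centre, x along it. Between 5 and 8 pieces are present.
- ice3: Piece of bullet ice, a slippery pale round-ended bar 40 mm long and 28 mm thick, 18 g, in the chest; origin at its centre, x along it. Between 5 and 8 pieces are present.
- ice4: Piece of bullet ice, a slippery pale round-ended bar 40 mm long and 28 mm thick, 18 g, in the chest; origin at its centre, x along it. Between 5 and 8 pieces are present.
- ice5: Piece of bullet ice, a slippery pale round-ended bar 40 mm long and 28 mm thick, 18 g, in the chest; origin at its centre, x along it. Between 5 and 8 pieces are present.
- ice6: Piece of bullet ice, a slippery pale round-ended bar 40 mm long and 28 mm thick, 18 g, in the chest; origin at its centre, x along it. Between 5 and 8 pieces are present.
- ice7: Piece of bullet ice, a slippery pale round-ended bar 40 mm long and 28 mm thick, 18 g, in the chest; origin at its centre, x along it. Between 5 and 8 pieces are present.

How it is judged:
On the way, in this order (a step that is already met when the one before it is completed fails the run):
1. the prop rod's tip is in the slot of the raised lid (distance between rod_tip and lid_slot below 0.012 m and value of joint lid above 1.25 rad), for 0.3 s.
2. every piece of ice is in the bucket, the lid still propped (horizontal distance between each of ice0, ice1, ice2, ice3, ice4, ice5, ice6, ice7 and bucket below 0.09 m and z of ice0 in the frame of bucket between 0 and 0.1 m and z of ice1 in the frame of bucket between 0 and 0.1 m and z of ice2 in the frame of bucket between 0 and 0.1 m and z of ice3 in the frame of bucket between 0 and 0.1 m and z of ice4 in the frame of bucket between 0 and 0.1 m and z of ice5 in the frame of bucket between 0 and 0.1 m and z of ice6 in the frame of bucket between 0 and 0.1 m and z of ice7 in the frame of bucket between 0 and 0.1 m and distance between rod_tip and lid_slot below 0.012 m), for 0.3 s.
At the end, for the whole second after the job is handed in: All ice is at rest in the bucket (within 90 mm of its axis, below its rim); bucket upright on the bench; scoop flat and at rest in its tray (origins within 70 mm, tilt under 0.12 rad); rod down in its clip (under 0.08 rad); lid shut (under 0.04 rad) (horizontal distance between each of ice0, ice1, ice2, ice3, ice4, ice5, ice6, ice7 and bucket below 0.09 m and z of ice0 in the frame of bucket between 0 and 0.1 m and z of ice1 in the frame of bucket between 0 and 0.1 m and z of ice2 in the frame of bucket between 0 and 0.1 m and z of ice3 in the frame of bucket between 0 and 0.1 m and z of ice4 in the frame of bucket between 0 and 0.1 m and z of ice5 in the frame of bucket between 0 and 0.1 m and z of ice6 in the frame of bucket between 0 and 0.1 m and z of ice7 in the frame of bucket between 0 and 0.1 m and linear speed of each of ice0, ice1, ice2, ice3, ice4, ice5, ice6, ice7, scoop below 0.05 m/s and angle between bucket's own z axis and vertical below 0.15 rad and height (world z) of each of bucket, scoop below 0.02 m and horizontal distance between scoop and tray below 0.07 m and angle between scoop's own z axis and vertical below 0.12 rad and value of joint rod below 0.08 rad and value of joint lid below 0.04 rad); the robot touches nothing.
It fails at once if the scoop reaches into the chest while the lid is not propped by the rod (x of scoop_lip in the frame of chest between -0.075 and 0.075 m and y of scoop_lip in the frame of chest between -0.12 and 0.12 m and z of scoop_lip in the frame of chest below 0.09 m and distance between rod_tip and lid_slot above 0.03 m).
It fails at once if the fingers handle the ice (more than 2 N on a piece) (contact force between the fingers and ice0 above 2 N or contact force between the fingers and ice1 above 2 N or contact force between the fingers and ice2 above 2 N or contact force between the fingers and ice3 above 2 N or contact force between the fingers and ice4 above 2 N or contact force between the fingers and ice5 above 2 N or contact force between the fingers and ice6 above 2 N or contact force between the fingers and ice7 above 2 N).
It fails at once if the ice bucket is tipped over (angle between bucket's own z axis and vertical above 0.6 rad).
It fails at once if the reagent bottle, specimen pot or mouse is pushed aside (3 cm) or knocked over (distance of any of reagent, specimen_pot, mouse from where it was at the start of the episode above 0.03 m or angle between any of reagent, specimen_pot, mouse's own z axis and vertical above 0.4 rad).
Of ice0, ice1, ice2, ice3, ice4, ice5, ice6, ice7 only 5 to 8 are there at a start; the rules pass over those that are not, and their reading is None.
At some moment in a run one of bucket may be knocked a few centimetres aside while the robot is not near it.
It also fails if it takes over 208 s, if anything falls off the work surface, if the arm or the gripper's body presses on something with over 40 N, if the wrist force passes 120 N, or if a joint passes its speed limit or range.

## Robot

A 7-joint arm with a two-finger parallel gripper is mounted at the origin on the work surface. World frame = base frame: x ahead of the robot, y to its left, z up, the work surface at z = 0. Lengths are in m, angles in rad, forces in N, time in s.
With the tool pointing down it reaches from about 0.4 to 0.875 m from the base axis. Payload 19.3 kg.
Tool frame: the origin (TCP) lies midway between the tips of the shut fingers; the grasp point (between the pads) lies 19 mm behind it; z points along the fingers, y is the line along which they close (so a half turn about z gives the same grasp; the last joint's range is limited). The gripper opens to 85 mm and grips with 20 to 120 N. Pads are 22 mm wide; open, the fingers measure 114 mm over their backs; the gripper's body (76 mm by 85 mm) begins 54 mm behind the grasp point. The pads swing forward as they close: fully open they stand 13 mm farther back than shut.
Start: joints at [-0.07, 0.521, -0.036, 1.599, 0.021, 1.021, -0.113], TCP at [0.625, -0, 0.231] pointing down, gripper open.
Joint ranges: [-2.91, 2.91], [-0.3, 2.13], [-1.5, 1.42], [0.17, 2.43], [-1.26, 4.41], [0.16, 1.93], [-2.52, 2.52]. Speed limits (rad/s): [1.89, 1.89, 2.39, 2.39, 3.01, 3.01, 3.01].

## Interface

Orientations are given as [roll, pitch, yaw] about the fixed x, y, z axes, in that order (R = Rz(yaw) Ry(pitch) Rx(roll)).
In Python, from workcell import bot gives the robot as it stands.
- The arm moves only by the shell command python3 nudge.py 'ROWS' [FORCE]. ROWS is a JSON list of rows, 1 to 5 of them, each of 7 numbers: the finger opening in m, then dx, dy, dz in m, then a rotation vector rx, ry, rz in rad; each row is the pose to reach, as a shift and turn from the pose commanded when the command began, along the tool's axes at that moment; what a row does not reach only later rows make up. A row lasts 1/8 s, in which the tool goes at most 0.0625 m and 0.188 rad, less where a joint would pass 70% of its speed; a pose out of reach is approached as far as the arm can. The fingers move at their own pace and stop on an object; FORCE is the grip in N (left out, the last holds). Time passes only in rows, so rows that do not move let the fingers close. It prints the time, the measured TCP pose, the force, the opening and the grip force at its end.
- bot.observe(): the state, without advancing time (a new reading comes with each control period).
- bot.grab_frame(name): name is "scene" or "side" or "wrist"; returns the picture (384x512x3 uint8, blue, green, red); there is no depth.
- bot.calibration(name): a dict with "vfov" (degrees; the focal length in pixels is half the picture's height over the tangent of half this angle, whatever the lens; pixels are square), "cx", "cy" (the principal point, pixels), "eye" and "attitude" of the camera in the world. Camera axes: x right, y down, z forward; pixel columns grow to the right and rows downward; lengths in m; the calibration is good to about 2 mm. A picture is of the moment at which its call begins: read the wrist's pose just before it. calibration takes no time and is no camera call; for the wrist camera it gives the pose at the moment of the call.
- bot.job_done(): hands the job in; it is judged then, once.
The state is a dict: "clock": time; "qpos": joint angles; "qd": joint speeds; "joint_efforts": joint torques, N m; "position": TCP position; "tool_rot": TCP orientation; "force": force on the tool from outside, world axes, zero at the start; "moment": the same for the moment, N m; "grip_width": finger opening in m; "finger_force": force on a finger pad.
Only numpy, scipy, OpenCV 4.12 (cv2) and the standard library are available. Lean on these libraries where they do the work, as an engineer would, in place of code of your own. Each camera call takes 0.05 s, during which the arm holds its last target. There are 200 camera calls.

## Working session

There is one attempt and no reset: what is moved stays moved. The work goes in short steps, Python scripts to look and compute and a shell command to move; the robot and the scene stay as the last step left them, time stands still between calls to the robot, and variables do not carry over. Pictures are saved under pics/ and viewed, at most 14 in all, crops included, and the job is handed in when it is done.

```bash
ls; mkdir -p pics; python3 - <<'E'
from workcell import bot
import cv2,numpy as np
a=bot.grab_frame("scene");b=bot.grab_frame("side")
cv2.imwrite("pics/a_scene.png",a);cv2.imwrite("pics/a_side.png",b)
for n in("scene","side","wrist"):print(n,bot.calibration(n))
o=bot.observe();print(o)
E
```

```text
nudge.py
pics
workcell.py
scene {'vfov': 50.985566477552155, 'cx': 254.13885267424163, 'cy': 191.19184055466883, 'eye': array([ 1.27486995, -0.04552051,  0.81528134]), 'attitude': array([-2.42001338,  0.00826456,  1.53769711])}
side {'vfov': 44.17616867232421, 'cx': 253.69774840315995, 'cy': 198.22886607280833, 'eye': array([ 0.53263669, -1.09490478,  0.93233719]), 'attitude': array([-2.24311319e+00,  2.13206336e-04, -1.06402298e-01])}
wrist {'vfov': 67.36117335628873, 'cx': 255.16250004792798, 'cy': 187.03449643362842, 'eye': array([0.62480375, 0.0710972 , 0.37355603]), 'attitude': array([ 2.85921187e+00,  5.65389670e-05, -5.55071974e-04])}
{'clock': 0.1, 'qpos': array([-0.0701934 ,  0.5219545 , -0.03631951,  1.59995801,  0.02121717,
        1.02110559, -0.11280605]), 'qd': array([-2.73535560e-04, -2.02292734e-04, -1.99475751e-03, -3.74315379e-03,
       -9.43128155e-05,  1.07064400e-04, -9.18825628e-05]), 'joint_efforts': array([ 6.00351588e-03, -9.28489351e+01,  1.98515877e+00, -3.70530617e+01,
        1.82421418e-02,  5.33716375e-03, -2.83208755e-05]), 'position': array([ 6.24690721e-01, -4.82426949e-05,  2.30780813e-01]), 'tool_rot': array([-3.14055670e+00,  9.18549159e-05,  1.57077499e+00]), 'force': array([ 0.60561247,  0.39029759, -0.61888154]), 'moment': array([-0.02286354, -0.01333285, -0.01122607]), 'finger_force': 0.0, 'grip_width': 0.08549118727566851}
```
View pics/a_scene.png

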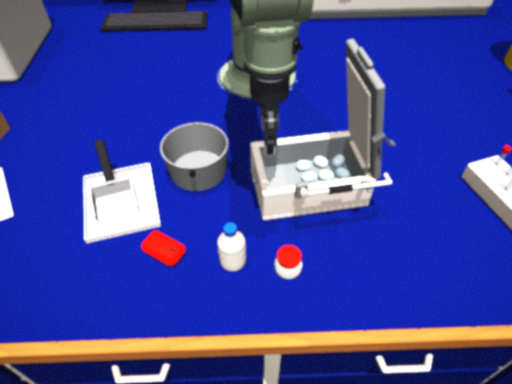

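View pics/a_side.png

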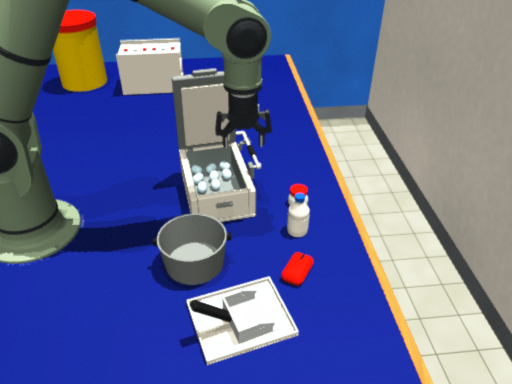

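```bash
cat > h.py <<'E'
from workcell import bot
import cv2,numpy as np
from scipy.spatial.transform import Rotation as R
def cam(n):
    c=bot.calibration(n);f=192/np.tan(np.radians(c['vfov'])/2)
    return f,c['cx'],c['cy'],np.array(c['eye']),R.from_euler('xyz',c['attitude']).as_matrix()
def ray(c,u,v):
    f,cx,cy,e,M=c;d=M@np.array([(u-cx)/f,(v-cy)/f,1.]);return e,d/np.linalg.norm(d)
def onz(c,u,v,z):
    e,d=ray(c,u,v);return e+d*(z-e[2])/d[2]
def proj(c,p):
    f,cx,cy,e,M=c;q=M.T@(np.array(p)-e);return cx+f*q[0]/q[2],cy+f*q[1]/q[2]
def tri(*cs):
    A=np.zeros((3,3));b=np.zeros(3)
    for c,u,v in cs:
        e,d=ray(c,u,v);P=np.eye(3)-np.outer(d,d);A+=P;b+=P@e
    return np.linalg.solve(A,b)
def crop(im,x0,y0,x1,y1,k):
    return cv2.resize(im[y0:y1,x0:x1],None,fx=k,fy=k,interpolation=cv2.INTER_CUBIC)
def side_by(a,b,fn):
    h=max(a.shape[0],b.shape[0]);o=np.zeros((h,a.shape[1]+b.shape[1],3),np.uint8)
    o[:a.shape[0],:a.shape[1]]=a;o[:b.shape[0],a.shape[1]:]=b;cv2.imwrite(fn,o);print(o.shape)
E
python3 - <<'E'
from h import *
a=cv2.imread("pics/a_scene.png");b=cv2.imread("pics/a_side.png")
side_by(crop(a,240,40,400,220,3),crop(b,170,65,275,225,3),"pics/b_chest.png")
side_by(crop(a,75,110,235,280,2.5),crop(b,150,205,310,365,2.5),"pics/b_tray.png")
E
```

```text
(540, 795, 3)
(425, 800, 3)
```

View pics/b_chest.png

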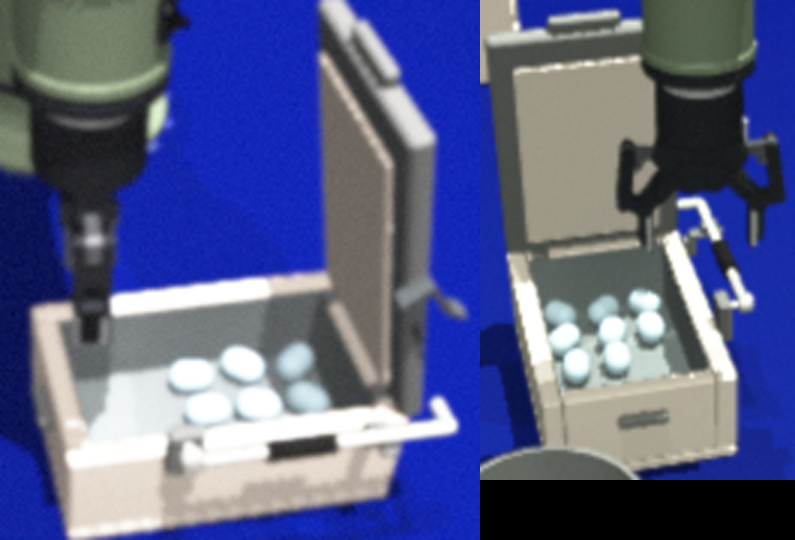

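View pics/b_tray.png

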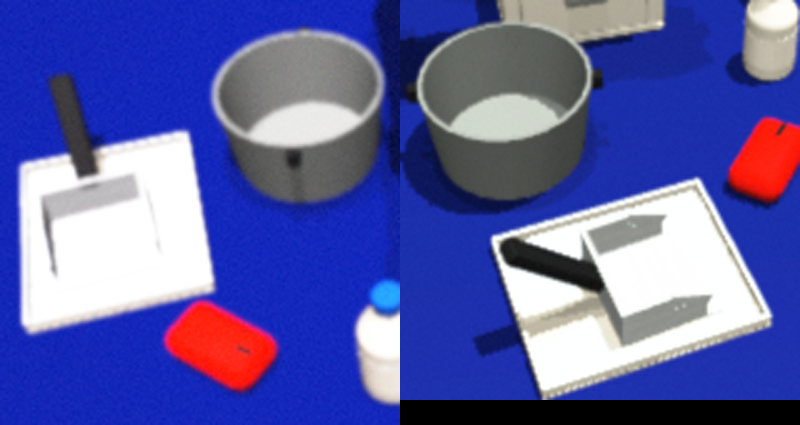

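```bash
python3 - <<'E'
from h import *
np.set_printoptions(precision=4,suppress=True)
S=cam("scene");D=cam("side")
s=lambda u,v:(240+u/3,40+v/3); d=lambda u,v:(170+(u-480)/3,65+v/3)
s2=lambda u,v:(75+u/2.5,110+v/2.5); d2=lambda u,v:(150+(u-400)/2.5,205+v/2.5)
print("chest rim z=.1 scene -x-y,+x-y,-x+y"); [print(onz(S,*s(*p),.1)) for p in((36,310),(68,458),(330,276))]
print("foot +x-y, +x+y",onz(S,*s(72,534),0),onz(S,*s(388,494),0))
print("side -x-y,+x-y,-x+y rim"); [print(onz(D,*d(*p),.1)) for p in((543,402),(738,370),(510,252))]
print("side foot",onz(D,*d(553,478),0),onz(D,*d(737,455),0))
print("sleeve",tri((S,*s(303,447)),(D,*d(726,260))),onz(S,*s(303,447),.12),onz(D,*d(726,260),.12))
print("rod bend",tri((S,*s(452,428)),(D,*d(700,205))))
print("tray"); [print(onz(S,*s2(*p),.016),onz(D,*d2(*q),.016)) for p,q in(((20,165),(494,237)),((188,133),(545,398)),((28,330),(698,182)),((213,290),(770,322)))]
print("tray by matched");
for p in((20,165),(188,133),(28,330),(213,290)):print(onz(S,*s2(*p),.016))
for p in((494,237),(545,398),(698,182),(770,322)):print(onz(D,*d2(*p),.016))
print("handle top",tri((S,*s2(61,78)),(D,*d2(511,249))),"bottom",tri((S,*s2(88,172)),(D,*d2(603,280))))
print("back wall top corners scene"); [print(onz(S,*s2(*p),.052)) for p in((42,195),(137,177))]
print("side");[print(onz(D,*d2(*p),.052)) for p in((583,236),(623,318))]
print("bucket rim scene", [onz(S,*s2(*p),.1) for p in((213,92),(384,92),(298,32))]," side",[onz(D,*d2(*p),.1) for p in((416,82),(593,82),(505,24))])
# bystanders
a=cv2.imread("pics/a_scene.png").astype(int)
E
```

```text
chest rim z=.1 scene -x-y,+x-y,-x+y
[ 0.477  -0.0307  0.1   ]
[ 0.6511 -0.0107  0.1   ]
[0.4426 0.236  0.1   ]
foot +x-y, +x+y [ 0.6496 -0.0064 -0.    ] [0.6167 0.2706 0.    ]
side -x-y,+x-y,-x+y rim
[ 0.4674 -0.0398  0.1   ]
[ 0.655  -0.0101  0.1   ]
[0.4327 0.2257 0.1   ]
side foot [ 0.469  -0.0349  0.    ] [ 0.6532 -0.0197  0.    ]
sleeve [0.6606 0.17   0.1122] [0.6646 0.1693 0.12  ] [0.6605 0.1543 0.12  ]
rod bend [0.6435 0.2911 0.1095]
tray
[ 0.4972 -0.497   0.016 ] [ 0.4513 -0.3302  0.016 ]
[ 0.4546 -0.3188  0.016 ] [ 0.4955 -0.5118  0.016 ]
[ 0.7172 -0.4352  0.016 ] [ 0.6594 -0.2807  0.016 ]
[ 0.6765 -0.2638  0.016 ] [ 0.7026 -0.456   0.016 ]
tray by matched
[ 0.4972 -0.497   0.016 ]
[ 0.4546 -0.3188  0.016 ]
[ 0.7172 -0.4352  0.016 ]
[ 0.6765 -0.2638  0.016 ]
[ 0.4513 -0.3302  0.016 ]
[ 0.4955 -0.5118  0.016 ]
[ 0.6594 -0.2807  0.016 ]
[ 0.7026 -0.456   0.016 ]
handle top [ 0.4737 -0.4282  0.1176] bottom [ 0.5478 -0.4088  0.0456]
back wall top corners scene
[ 0.5758 -0.4436  0.052 ]
[ 0.5545 -0.3505  0.052 ]
side
[ 0.5379 -0.368   0.052 ]
[ 0.5678 -0.4632  0.052 ]
bucket rim scene [array([ 0.4804, -0.2721,  0.1   ]), array([ 0.488 , -0.0924,  0.1   ]), array([ 0.3851, -0.1891,  0.1   ])]  side [array([ 0.3789, -0.1902,  0.1   ]), array([ 0.5589, -0.2095,  0.1   ]), array([ 0.4699, -0.1082,  0.1   ])]
```

```bash
cat > fit.py <<'E'
from h import *
from scipy.optimize import least_squares
np.set_printoptions(precision=4,suppress=True)
S=cam("scene");D=cam("side")
s=lambda u,v:(S,0,240+u/3,40+v/3); d=lambda u,v:(D,1,170+(u-480)/3,65+v/3)
s2=lambda u,v:(S,0,75+u/2.5,110+v/2.5); d2=lambda u,v:(D,1,150+(u-400)/2.5,205+v/2.5)
C=[(s(36,310),-95,-140,100),(s(68,458),95,-140,100),(s(72,534),95,-140,0),(s(388,494),95,140,0),
(d(543,402),-95,-140,100),(d(738,370),95,-140,100),(d(553,478),-95,-140,0),(d(737,455),95,-140,0)]
T=[(s2(20,165),-90,-110,16),(s2(188,133),90,-110,16),(s2(28,330),-90,110,16),(s2(213,290),90,110,16),
(d2(494,237),90,-110,16),(d2(545,398),-90,-110,16),(d2(698,182),90,110,16),(d2(770,322),-90,110,16)]
# tray +x axis: mouth +y -> world +x, so tray x -> world -y ; fix signs
T=[(o,-x,y,z) for o,x,y,z in T]
B=[(s2(213,92),0),(s2(384,92),0),(s2(298,32),1),(d2(416,82),0),(d2(593,82),0),(d2(505,24),1)]
def und(c,k,u,v):
    return u,v
def pd(c,k,p):
    f,cx,cy,e,M=c;q=M.T@(p-e);x,y=q[0]/q[2],q[1]/q[2];m=1+k*(x*x+y*y);return np.array([cx+f*x*m,cy+f*y*m])
def res(p,out=False):
    r=[]
    for L,(x,y,a) in((C,p[2:5]),(T,p[5:8])):
        for o,X,Y,Z in L:
            w=np.array([x+(np.cos(a)*X-np.sin(a)*Y)/1e3,y+(np.sin(a)*X+np.cos(a)*Y)/1e3,Z/1e3])
            r+=list(pd(o[0],p[o[1]],w)-np.array(o[2:]))
    return np.array(r)
p0=[0,0,.54,.11,.12,.585,-.385,-1.31]
if __name__=="__main__":
  for fix in (True,False):
    f=least_squares((lambda q:res(np.r_[0,0,q[2:]])) if fix else res,p0,loss='soft_l1')
    print(f.x,f.cost);print(res(f.x).reshape(-1,2))
E
python3 fit.py
```

```text
[ 0.      0.1134  0.542   0.1174  0.1335  0.5796 -0.384  -1.3142] 30.364114387653537
[[-1.3493 -2.6396]
 [ 0.9219  1.1519]
 [-0.7799  1.647 ]
 [-0.5886  0.2658]
 [-0.4642 -1.2719]
 [-0.1469 -0.2867]
 [-0.9916 -0.096 ]
 [ 0.1001 -2.3959]
 [-0.6409 -0.2719]
 [-1.966  -0.9899]
 [-2.4866 -2.7762]
 [-1.4607 -4.2686]
 [-0.8442 -0.9519]
 [-0.5701 -2.9795]
 [ 0.9042 -3.2486]
 [ 2.1524 -3.6544]]
[-0.0215  0.3411  0.5423  0.1176  0.134   0.5827 -0.3816 -1.3157] 22.07800267330381
[[-1.2889 -2.5239]
 [ 1.0341  1.2725]
 [-0.6771  1.7617]
 [-0.6848  0.3098]
 [-0.5747 -1.3156]
 [-0.0238 -0.3474]
 [-1.1173 -0.0258]
 [ 0.2182 -2.4527]
 [ 0.6994  0.5232]
 [-1.0284 -0.1877]
 [-1.154  -1.9784]
 [-0.5661 -3.2935]
 [-0.4603 -0.5045]
 [-0.484   0.2587]
 [ 2.1349 -3.5565]
 [ 4.1679 -2.0795]]
```

```bash
python3 - <<'E'
import fit;from fit import *
fit.T=[(o,x,y,0 if i in(2,3,5,7) else z) for i,(o,x,y,z) in enumerate(fit.T)]
for fx in(1,0):
    f=least_squares((lambda q:fit.res(np.r_[0,0,q[2:]])) if fx else fit.res,p0,loss='soft_l1')
    print(f.x,f.cost);print(fit.res(np.r_[0,0,f.x[2:]] if fx else f.x).reshape(-1,2))
x,y,a=f.x[2:5]
def W(X,Y,Z): return np.array([x+(np.cos(a)*X-np.sin(a)*Y)/1e3,y+(np.sin(a)*X+np.cos(a)*Y)/1e3,Z/1e3])
print("rodpivot",W(125,-50,120),"grip",W(125,35,120))
print("pix pred",proj(S,W(125,35,120)),proj(D,W(125,35,120)),"obs",s(303,447)[2:],d(726,260)[2:])
tri2=lambda a,b:tri((a[0],*a[2:]),(b[0],*b[2:]))
print("handle",tri2(s2(61,78),d2(511,249)),tri2(s2(88,172),d2(603,280)))
print("bowl wall corners",tri2(s2(42,195),d2(623,318)),tri2(s2(137,177),d2(583,236)))
b=cv2.imread("pics/a_scene.png").astype(int);c=cv2.imread("pics/a_side.png").astype(int)
for n,im,K in(("scene",b,S),("side",c,D)):
    m=((im[...,2]>150)&(im[...,1]<70)&(im[...,0]<70)).astype(np.uint8)
    k,l,st,ce=cv2.connectedComponentsWithStats(m)
    for i in range(1,k):
        if st[i,4]>60: print(n,"red",st[i],onz(K,*ce[i],.03),onz(K,*ce[i],.055))
    m=((im[...,0]>180)&(im[...,2]<70)&(im[...,1]>100)).astype(np.uint8);k,l,st,ce=cv2.connectedComponentsWithStats(m)
    for i in range(1,k):
        if st[i,4]>30: print(n,"blue cap",st[i],onz(K,*ce[i],.125))
E
```

```text
[ 0.      0.0372  0.542   0.1174  0.1335  0.5784 -0.3845 -1.3182] 14.633189705559332
[[-1.3493 -2.6396]
 [ 0.9219  1.1519]
 [-0.7799  1.647 ]
 [-0.5886  0.2658]
 [-0.3373 -1.2709]
 [-0.147  -0.2862]
 [-0.8604 -0.1525]
 [ 0.0998 -2.398 ]
 [-0.5344 -0.7055]
 [-1.8961 -1.2291]
 [-0.5962  0.5006]
 [-0.5517 -0.656 ]
 [-0.7531 -1.6676]
 [-0.2374 -0.9836]
 [ 0.6095 -3.2346]
 [ 0.7586 -0.3303]]
[-0.0363  0.0188  0.5421  0.1177  0.133   0.5788 -0.3855 -1.3173] 13.577798574050258
[[-1.251  -2.6045]
 [ 0.9904  1.1652]
 [-0.718   1.6544]
 [-0.8467  0.2786]
 [-0.3459 -1.3278]
 [-0.1365 -0.3204]
 [-0.8707 -0.2011]
 [ 0.1099 -2.4327]
 [ 0.1646 -0.4587]
 [-2.0326 -1.056 ]
 [ 0.1601  0.305 ]
 [-0.731  -0.632 ]
 [-0.7003 -1.189 ]
 [-0.1104 -0.1458]
 [ 0.7747 -2.928 ]
 [ 1.0944  0.2161]]
rodpivot [0.6726 0.0847 0.12  ] grip [0.6613 0.1689 0.12  ]
pix pred (np.float64(340.58569479411295), np.float64(187.95604059883328)) (np.float64(251.78476383188433), np.float64(149.13861152197018)) obs (341.0, 189.0) (252.0, 151.66666666666669)
handle [ 0.4737 -0.4282  0.1176] [ 0.5478 -0.4088  0.0456]
bowl wall corners [ 0.5664 -0.4515  0.0387] [ 0.5387 -0.3563  0.0366]
scene red [142 232  43  34 882] [ 0.7519 -0.2449  0.03  ] [ 0.7686 -0.2386  0.055 ]
scene red [278 246  22  21 368] [0.7845 0.0425 0.03  ] [0.8002 0.0397 0.055 ]
scene blue cap [223 222  14  12 120] [ 0.7683 -0.0866  0.125 ]
side red [ 60  10  35  23 602] [-0.1969  1.7821  0.03  ] [-0.1767  1.7024  0.055 ]
side red [291 185  16  10 118] [0.7971 0.0642 0.03  ] [0.7897 0.032  0.055 ]
side red [282 253  31  31 638] [ 0.7335 -0.2687  0.03  ] [ 0.7279 -0.2916  0.055 ]
side blue cap [295 194   9   5  35] [ 0.7663 -0.0905  0.125 ]
```

```bash
cat >> h.py <<'E'
np.set_printoptions(precision=4,suppress=True)
CX,CY,CA=0.542,0.1176,0.133
RC=R.from_euler('z',CA)
def ch(X,Y,Z): return RC.apply(np.array([X,Y,Z])/1e3)+[CX,CY,0]   # chest mm -> world m
R0=R.from_euler('xyz',[np.pi,0,np.pi/2])                           # tool x=+y, y=+x, z down
def now():
    o=bot.observe();return np.array(o['position']),R.from_euler('xyz',o['tool_rot'])
def plan(targets,start=None):
    """targets: list of (name,pos,Rot). prints tool-axis shift & rotvec from the previous one."""
    p,r=start or now()
    for n,P,Q in targets:
        dt=r.inv().apply(np.array(P)-p);rv=(r.inv()*Q).as_rotvec()
        k=max(np.linalg.norm(dt)/.0625,np.linalg.norm(rv)/.188)
        print(f"{n}: {np.round(dt,3).tolist()} {np.round(rv,3).tolist()} rows {k:.1f}")
        p,r=np.array(P),Q
E
python3 - <<'E'
from h import *
def rod(th,lean,d):
    q=RC*R0*R.from_euler('y',lean)
    g=ch(125,-50+85*np.cos(th),120+85*np.sin(th))
    return g+q.apply([0,0,d]),q
L=.3
st=("pre",*rod(0,L,-.09));print(st[1]);plan([st,("down",*rod(0,L,.011))])
s=rod(0,L,.011)
for t in(.155,.31,.465,.62,.66): plan([(t,*rod(t,L+t,.011))],s)
E
```

```text
[0.6648 0.1425 0.206 ]
pre: [0.143, 0.04, 0.025] [0.019, 0.3, -0.132] rows 2.4
down: [-0.0, -0.0, 0.101] [0.0, 0.0, 0.0] rows 1.6
0.155: [0.005, -0.0, -0.013] [0.0, 0.155, 0.0] rows 0.8
0.31: [0.007, -0.0, -0.026] [0.0, 0.31, 0.0] rows 1.6
0.465: [0.008, -0.0, -0.04] [0.0, 0.465, 0.0] rows 2.5
0.62: [0.006, -0.0, -0.054] [0.0, 0.62, 0.0] rows 3.3
0.66: [0.005, 0.0, -0.057] [0.0, 0.66, 0.0] rows 3.5
```

```bash
python3 nudge.py '[[0.036,0.143,0.04,0.025,0.019,0.3,-0.132],[0.036,0.143,0.04,0.025,0.019,0.3,-0.132],[0.036,0.143,0.04,0.025,0.019,0.3,-0.132],[0.036,0.143,0.04,0.025,0.019,0.3,-0.132]]' 40; python3 - <<'E'
from h import *
print(now()[0],bot.observe()['tool_rot'])
w=cam("wrist");im=bot.grab_frame("wrist");print(proj(w,ch(125,35,120)),proj(w,ch(125,7.5,120)),proj(w,ch(125,62.5,120)),proj(w,ch(125,155,120)))
cv2.imwrite("pics/c_wrist.png",im)
E
```

```text
clock: 0.6
position: [0.6645, 0.1448, 0.2056]
tool_rot: [-3.141, -0.299, 1.705]
force: [-0.1, -0.3, 1.3]
grip_width: 0.0359
finger_force: 0.0
[0.6645 0.1448 0.2056] [-3.1413 -0.2993  1.7052]
(np.float64(254.908007856027), np.float64(193.8521966703849)) (np.float64(254.87388704902693), np.float64(226.56541184277697)) (np.float64(254.94199843711849), np.float64(161.26383517348089)) (np.float64(255.05538440392363), np.float64(52.555400181805254))
```

View pics/c_wrist.png

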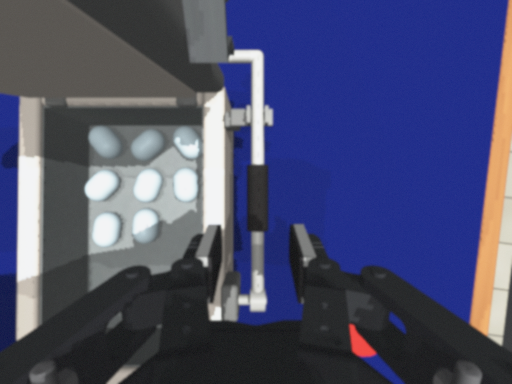

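```bash
python3 nudge.py '[[0.036,-0.002,0.001,0.05,0,0,0],[0.036,-0.003,0.001,0.101,0,0,0],[0.036,-0.003,0.001,0.101,0,0,0],[0.0,-0.003,0.001,0.101,0,0,0],[0.0,-0.003,0.001,0.101,0,0,0]]' 40
python3 nudge.py '[[0,0,0,0,0,0,0],[0,0,0,0,0,0,0]]'
python3 nudge.py '[[0,0.005,0,-0.013,0,0.155,0],[0,0.007,0,-0.026,0,0.31,0],[0,0.007,0,-0.026,0,0.31,0]]'
```

```text
clock: 1.27
position: [0.6632, 0.1688, 0.1113]
tool_rot: [3.139, -0.299, 1.704]
force: [-5.4, -2.8, 3.4]
grip_width: 0.0165
finger_force: 39.4
clock: 1.52
position: [0.6632, 0.1688, 0.1112]
tool_rot: [3.139, -0.3, 1.704]
force: [-6.6, -2.8, 6.7]
grip_width: 0.0162
finger_force: 39.6
clock: 1.9
position: [0.6635, 0.1664, 0.1378]
tool_rot: [3.139, -0.614, 1.701]
force: [-4.0, -3.5, 3.6]
grip_width: 0.0163
finger_force: 42.5
```

```bash
python3 nudge.py '[[0,0.005,0,-0.013,0,0.155,0],[0,0.007,0,-0.026,0,0.31,0],[0,0.007,0,-0.026,0,0.31,0]]'; python3 - <<'E'
from h import *
print(bot.observe()['moment'])
for n in("scene","side"):cv2.imwrite(f"pics/d_{n}.png",bot.grab_frame(n))
a=cv2.imread("pics/d_scene.png");b=cv2.imread("pics/d_side.png")
side_by(crop(a,270,40,400,220,3),crop(b,165,65,285,225,3),"pics/d.png")
E
```

```text
clock: 2.28
position: [0.6649, 0.1564, 0.162]
tool_rot: [3.139, -0.923, 1.701]
force: [-4.7, -9.5, 1.8]
grip_width: 0.0162
finger_force: 43.0
[-2.0988  0.301   0.9966]
(540, 750, 3)
```

View pics/d.png

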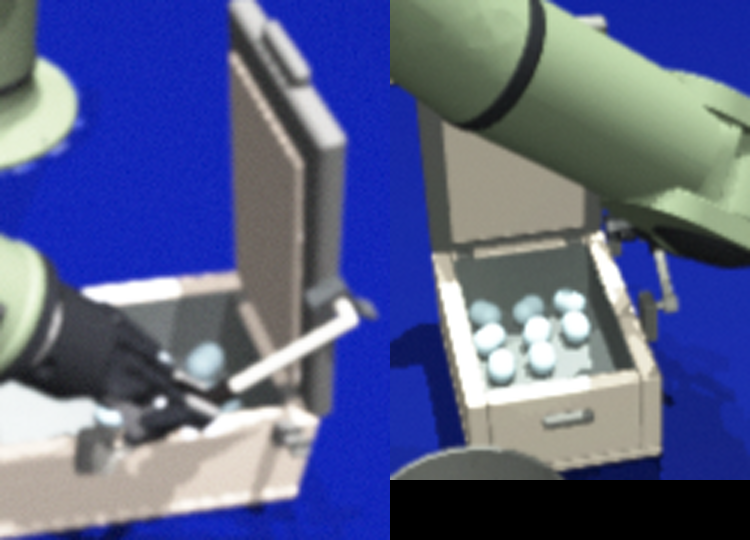

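```bash
python3 - <<'E'
from h import *
S=cam("scene");D=cam("side")
for t in(.56,.6,.62,.64,.66): 
  p=ch(125,-50+205*np.cos(t),120+205*np.sin(t));q=ch(101,-50+205*np.cos(t),120+205*np.sin(t));print(t,(np.array(proj(S,p))-[270,40])*3,(np.array(proj(S,q))-[270,40])*3)
for f in(1.36,1.38,1.4):
  n=np.array([-np.cos(f),np.sin(f)]);print(f,np.array([130,100])+140*n,[ (np.array(proj(S,ch(125,*(np.array([130,100])+140*n+o*np.array([np.sin(f),np.cos(f)])))))-[270,40])*3 for o in(0,10)])
  e=np.array([130,100])+275*n;print("free edge inner -x/+x scene",[(np.array(proj(S,ch(x,*e)))-[270,40])*3 for x in(-95,95)])
E
```

```text
0.56 [355.4757 325.5037] [342.764  303.2575]
0.6 [351.7687 319.0645] [339.0417 296.7907]
0.62 [349.7354 315.903 ] [337.0045 293.6152]
0.64 [347.582  312.7829] [334.8499 290.4811]
0.66 [345.3085 309.7062] [332.5777 287.3902]
1.36 [100.7066 236.901 ] [array([327.1329, 320.9511]), array([341.0779, 317.0947])]
free edge inner -x/+x scene [array([221.1184,  -6.6687]), array([314.008, 140.211])]
1.38 [103.4503 237.4595] [array([331.0344, 319.8998]), array([344.9726, 316.2435])]
free edge inner -x/+x scene [array([228.3942,  -8.7361]), array([322.4925, 137.8606])]
1.4 [106.2046 237.963 ] [array([334.9337, 318.9047]), array([348.8574, 315.4504])]
free edge inner -x/+x scene [array([235.677 , -10.6684]), array([330.9756, 135.6513])]
```

```bash
python3 nudge.py '[[0,0.001,0,-0.002,0,0.02,0],[0,0.001,0,-0.002,0,0.02,0],[0,0.001,0,-0.002,0,0.02,0]]'
python3 nudge.py '[[0,0.001,0,-0.002,0,0.02,0],[0,0.001,0,-0.002,0,0.02,0],[0,0.001,0,-0.002,0,0.02,0]]'; python3 - <<'E'
from h import *
a=bot.grab_frame("scene");cv2.imwrite("pics/e.png",crop(a,340,50,400,200,4))
E
```

```text
clock: 2.75
position: [0.6649, 0.1556, 0.1634]
tool_rot: [3.137, -0.936, 1.705]
force: [-2.1, -10.9, -4.7]
grip_width: 0.0162
finger_force: 42.6
clock: 3.12
position: [0.665, 0.155, 0.1647]
tool_rot: [3.138, -0.956, 1.704]
force: [-0.6, -10.4, -10.0]
grip_width: 0.0162
finger_force: 42.5
```

View pics/e.png

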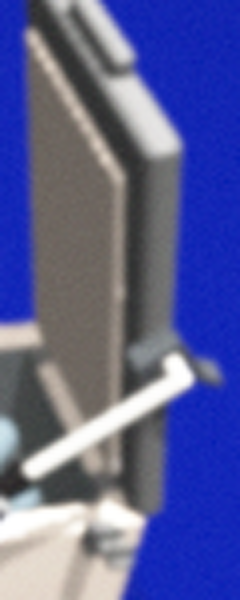

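```bash
python3 nudge.py '[[0.04,0,0,0,0,0,0],[0.04,0,0,0,0,0,0],[0.04,0,0,-0.06,0,0,0],[0.04,0,0,-0.12,0,0,0],[0.04,0,0,-0.12,0,0,0]]'; python3 - <<'E'
from h import *
p,r=now()
up=p+[0,-.05,.10];q=RC*R0*R.from_euler('y',.3)
QS=R.from_euler('z',-1.315)*R0*R.from_euler('y',.3)
g=np.array([.503,-.4185,.092])
pre=g-QS.apply([0,0,.10])
mid=np.array([.52,-.2,.34])
plan([("up",up,q),("pre",pre+[0,0,.05],QS)])
plan([("up",up,q),("mid",mid,R.from_euler('z',-.6)*R0*R.from_euler('y',.3)),("pre",pre,QS)])
# ice positions from wrist picture
E
```

```text
clock: 3.8
position: [0.6791, 0.0561, 0.2365]
tool_rot: [3.132, -0.957, 1.706]
force: [-0.1, 1.0, -0.4]
grip_width: 0.0399
finger_force: 0.0
up: [0.053, -0.006, -0.098] [0.008, -0.657, -0.001] rows 3.5
pre: [-0.412, -0.26, -0.024] [-0.428, -0.0, 1.383] rows 7.8
up: [0.053, -0.006, -0.098] [0.008, -0.657, -0.001] rows 3.5
mid: [-0.174, -0.185, -0.057] [-0.217, -0.0, 0.7] rows 4.2
pre: [-0.248, 0.09, 0.083] [-0.211, -0.0, 0.683] rows 4.4
```

```bash
python3 nudge.py '[[0.06,0.053,-0.006,-0.098,0.008,-0.657,-0.001],[0.06,0.053,-0.006,-0.098,0.008,-0.657,-0.001],[0.06,0.053,-0.006,-0.098,0.008,-0.657,-0.001],[0.06,0.053,-0.006,-0.098,0.008,-0.657,-0.001]]'
python3 nudge.py '[[0.06,-0.174,-0.185,-0.057,-0.217,0,0.7],[0.06,-0.174,-0.185,-0.057,-0.217,0,0.7],[0.06,-0.174,-0.185,-0.057,-0.217,0,0.7],[0.06,-0.174,-0.185,-0.057,-0.217,0,0.7],[0.06,-0.174,-0.185,-0.057,-0.217,0,0.7]]'
python3 nudge.py '[[0.06,-0.248,0.09,0.083,-0.211,0,0.683],[0.06,-0.248,0.09,0.083,-0.211,0,0.683],[0.06,-0.248,0.09,0.083,-0.211,0,0.683],[0.06,-0.248,0.09,0.083,-0.211,0,0.683],[0.06,-0.248,0.09,0.083,-0.211,0,0.683]]'
python3 - <<'E'
from h import *
print(now()[0],bot.observe()['qpos'])
w=cam("wrist");im=bot.grab_frame("wrist");cv2.imwrite("pics/f.png",im)
o=np.array([.603,-.392,.004]);q=R.from_euler('z',-1.315)
for n,v in dict(grip=(0,-103,88),end=(0,-135,120),c1=(-54,-50,48),c2=(54,-50,48),lip1=(-54,50,0),lip2=(54,50,0)).items():print(n,proj(w,o+q.apply(np.array(v)/1e3)))
im=bot.grab_frame("scene");cv2.imwrite("pics/f_scene.png",im)
E
```

```text
clock: 4.3
position: [0.6777, 0.0127, 0.336]
tool_rot: [-3.141, -0.299, 1.712]
force: [-0.8, 0.7, -1.9]
grip_width: 0.06
finger_force: 0.0
clock: 4.92
position: [0.5172, -0.1994, 0.3375]
tool_rot: [-3.137, -0.299, 0.968]
force: [1.0, 0.3, 0.9]
grip_width: 0.06
finger_force: 0.0
clock: 5.55
position: [0.474, -0.4231, 0.1818]
tool_rot: [-3.136, -0.295, 0.258]
force: [1.2, 1.3, 0.4]
grip_width: 0.0599
finger_force: 0.0
[ 0.474  -0.4231  0.1818] [ 0.7521  0.5402  0.0189  1.757  -0.4001  0.734  -0.2602]
grip (np.float64(259.2124849613599), np.float64(186.9333849142963))
end (np.float64(259.4861180681188), np.float64(229.30119047165698))
c1 (np.float64(204.95098275044475), np.float64(134.3012463072188))
c2 (np.float64(313.1389479046635), np.float64(134.55973418237716))
lip1 (np.float64(212.77670406095805), np.float64(57.19425106469683))
lip2 (np.float64(305.1040953838967), np.float64(57.30019010801206))
```

View pics/f.png

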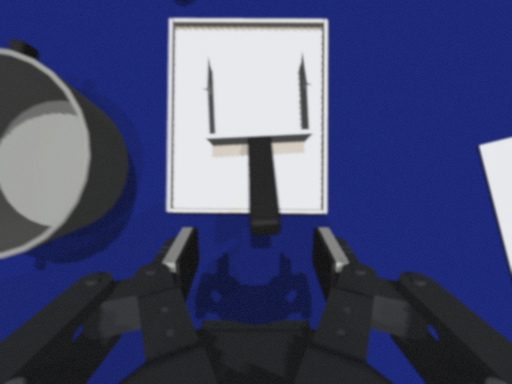

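```bash
python3 - <<'E'
from h import *
QS=R.from_euler('z',-1.265)*R0*R.from_euler('y',.3)
g=np.array([.5037,-.4211,.092])
plan([("grasp",g+QS.apply([0,0,.017]),QS)])
E
```

```text
grasp: [0.002, 0.006, 0.111] [0.007, 0.005, -0.045] rows 1.8
```

```bash
python3 nudge.py '[[0.06,0,0,0,0,0,0],[0.06,0,0,0,0,0,0]]'; python3 - <<'E'
from h import *
QS=R.from_euler('z',-1.265)*R0*R.from_euler('y',.3)
g=np.array([.5037,-.4211,.092])
plan([("grasp",g+QS.apply([0,0,.017]),QS)])
E
```

```text
clock: 5.9
position: [0.4755, -0.4216, 0.1847]
tool_rot: [-3.138, -0.297, 0.262]
force: [0.5, 0.6, 0.2]
grip_width: 0.06
finger_force: 0.0
grasp: [-0.001, 0.007, 0.114] [0.009, 0.003, -0.042] rows 1.8
```

```bash
python3 nudge.py '[[0.06,-0.001,0.007,0.055,0.009,0.003,-0.042],[0.06,-0.001,0.007,0.114,0.009,0.003,-0.042],[0.06,-0.001,0.007,0.114,0.009,0.003,-0.042],[0,-0.001,0.007,0.114,0.009,0.003,-0.042],[0,-0.001,0.007,0.114,0.009,0.003,-0.042]]' 100
python3 nudge.py '[[0,0,0,0,0,0,0],[0,0,0,0,0,0,0]]'; python3 - <<'E'
from h import *
o=bot.observe();print(o['moment'],o['position'])
w=cam("wrist");im=bot.grab_frame("wrist");a=bot.grab_frame("side")
side_by(crop(im,140,0,380,384,1.4),crop(a,160,230,310,370,3),"pics/g.png")
E
```

```text
clock: 6.52
position: [0.5077, -0.4218, 0.0772]
tool_rot: [3.139, -0.3, 0.304]
force: [-2.7, -0.4, 6.6]
grip_width: 0.0239
finger_force: 7.6
clock: 6.78
position: [0.5077, -0.4216, 0.0773]
tool_rot: [3.139, -0.301, 0.304]
force: [-4.8, 1.8, 11.9]
grip_width: 0.0228
finger_force: 96.2
[1.1497 0.3165 0.5098] [ 0.5077 -0.4216  0.0773]
(538, 786, 3)
```

View pics/g.png

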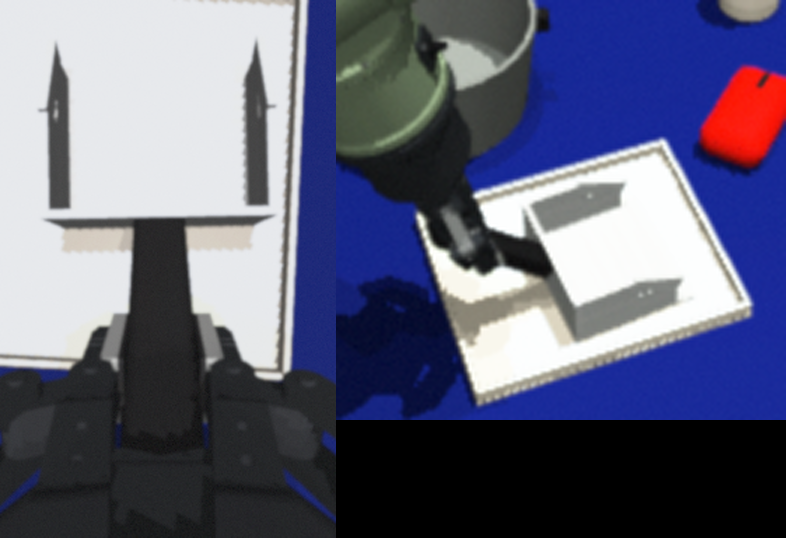

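```bash
python3 - <<'E'
from h import *
w=cam("wrist");p,r=now();q=r*R.from_euler('y',-.3)
for z in(.052,):
  a=onz(w,140+43/1.4,218/1.4,z);b=onz(w,140+276/1.4,216/1.4,z);print(a,b,np.linalg.norm(a-b),"in tool-level axes rel TCP:",q.inv().apply(a-p),q.inv().apply(b-p))
for u,v in((56,40),(256,38)):
  print("side front top? z=.035",q.inv().apply(onz(w,140+u/1.4,v/1.4,.035)-p), "z.007",q.inv().apply(onz(w,140+u/1.4,v/1.4,.007)-p))
print("yaw",r.as_euler('xyz'))
E
```

```text
[ 0.5381 -0.3556  0.052 ] [ 0.5706 -0.4562  0.052 ] 0.10571880571007976 in tool-level axes rel TCP: [ 0.0488 -0.054   0.0252] [0.0497 0.0518 0.0255]
side front top? z=.035 [ 0.1401 -0.0529  0.0423] z.007 [ 0.1562 -0.0602  0.0703]
side front top? z=.035 [0.1413 0.0472 0.0425] z.007 [0.1576 0.0539 0.0705]
yaw [ 3.1392 -0.3007  0.3044]
```

```bash
cat >> h.py <<'E'
OL=np.array([.101,-.001,.0733]); LIP=OL+[.05,0,0]
def sc(lip,th,yaw):
    """tool pose with scoop lip at world point, nose-down th, scoop yaw"""
    q=R.from_euler('z',yaw)*R0*R.from_euler('y',-th);return np.array(lip)-q.apply(LIP),q*R.from_euler('y',.3)
def lipnow():
    p,r=now();q=r*R.from_euler('y',-.3);l=p+q.apply(LIP);c=RC.inv().apply(l-[CX,CY,0])*1e3
    f=q.apply([1,0,0]);print("lip chest",c.round(1),"pitch",np.arcsin(-f[2]).round(3),"yaw",np.arctan2(f[1],f[0]).round(3)-np.pi/2)
    return l
def icemask(im):
    b,g,r=[im[...,i].astype(int) for i in range(3)]
    return b,g,r
E
python3 - <<'E'
from h import *
c=bot.calibration("wrist");p,r=now()
M=R.from_euler('xyz',c['attitude']);rel=r.inv()*M;t=r.inv().apply(c['eye']-p)
r1=R.from_euler('xyz',[-3.1413,-.2993,1.7052]);p1=np.array([.6645,.1448,.2056])
f,cx,cy=cam("wrist")[:3];K=(f,cx,cy,p1+r1.apply(t),(r1*rel).as_matrix())
for u,v in((104,141),(148,144),(187,142),(102,185),(148,185),(186,185),(106,230),(145,225)):
    w=onz(K,u,v,.036);print((RC.inv().apply(w-[CX,CY,0])*1e3).round(0))
lipnow();print(p)
q=p+[0,0,.14]
P=[("lift",q,r),("mid",*sc(ch(-18,-200,230),0.2,-.5)),("over",*sc(ch(-18,-5,200),.45,CA)),("in",*sc(ch(-18,-5,40),.45,CA)),("floor",*sc(ch(-18,-5,24),.45,CA))]
for n in P:print(n[1])
plan(P)
E
```

```text
[-47.  94.  36.]
[ 3. 91. 36.]
[47. 93. 36.]
[-49.  44.  36.]
[ 3. 44. 36.]
[46. 44. 36.]
[-44.  -7.  36.]
[ 0. -1. 36.]
lip chest [  43.2 -503.5    4.1] pitch -0.001 yaw -1.2667963267948965
[ 0.5077 -0.4217  0.0773]
[ 0.5077 -0.4217  0.2173]
[ 0.4876 -0.2006  0.3318]
[0.5396 0.0072 0.3317]
[0.5396 0.0072 0.1717]
[0.5396 0.0072 0.1557]
lift: [0.041, 0.0, -0.134] [0.0, 0.0, 0.0] rows 2.2
mid: [0.079, -0.217, -0.096] [0.155, -0.19, -0.753] rows 4.2
over: [0.206, -0.054, 0.021] [-0.016, -0.242, -0.634] rows 3.6
in: [0.024, -0.0, 0.158] [0.0, 0.0, 0.0] rows 2.6
floor: [0.002, -0.0, 0.016] [0.0, 0.0, 0.0] rows 0.3
```

```bash
python3 nudge.py '[[0,0.041,0,-0.134,0,0,0],[0,0.041,0,-0.134,0,0,0],[0,0.041,0,-0.134,0,0,0],[0,0.041,0,-0.134,0,0,0]]'
python3 - <<'E'
from h import *
lipnow()
P=[("mid",*sc(ch(-18,-200,230),0.2,-.5)),("over",*sc(ch(-18,-47,190),.8,CA)),("in",*sc(ch(-18,-47,50),.8,CA))]
for n in P:print(n[1])
plan(P)
E
```

```text
clock: 7.38
position: [0.5071, -0.4212, 0.2163]
tool_rot: [3.139, -0.3, 0.305]
force: [-0.5, 0.1, -2.6]
grip_width: 0.0224
finger_force: 98.5
lip chest [  42.7 -502.9  143.1] pitch -0.0 yaw -1.2667963267948965
[ 0.4876 -0.2006  0.3318]
[0.5384 0.0166 0.3494]
[0.5384 0.0166 0.2094]
mid: [0.08, -0.216, -0.097] [0.155, -0.19, -0.752] rows 4.2
over: [0.216, -0.06, 0.004] [-0.128, -0.58, -0.63] rows 4.6
in: [0.067, -0.0, 0.123] [0.0, 0.0, 0.0] rows 2.2
```

```bash
python3 nudge.py '[[0,0.08,-0.216,-0.097,0.155,-0.19,-0.752],[0,0.08,-0.216,-0.097,0.155,-0.19,-0.752],[0,0.08,-0.216,-0.097,0.155,-0.19,-0.752],[0,0.08,-0.216,-0.097,0.155,-0.19,-0.752],[0,0.08,-0.216,-0.097,0.155,-0.19,-0.752]]'
python3 nudge.py '[[0,0.216,-0.06,0.004,-0.128,-0.58,-0.63],[0,0.216,-0.06,0.004,-0.128,-0.58,-0.63],[0,0.216,-0.06,0.004,-0.128,-0.58,-0.63],[0,0.216,-0.06,0.004,-0.128,-0.58,-0.63],[0,0.216,-0.06,0.004,-0.128,-0.58,-0.63]]'
python3 nudge.py '[[0,0,0,0,0,0,0],[0,0,0,0,0,0,0]]'
python3 - <<'E'
from h import *
lipnow()
a=bot.grab_frame("scene");b=bot.grab_frame("side")
side_by(crop(a,240,30,400,220,2.5),crop(b,150,50,290,240,2.5),"pics/i.png")
plan([("in",*sc(ch(-18,-47,50),.8,CA))])
E
```

```text
clock: 8.0
position: [0.4889, -0.1963, 0.3319]
tool_rot: [-3.139, -0.101, 1.08]
force: [-0.3, -0.3, -3.1]
grip_width: 0.0225
finger_force: 99.0
clock: 8.62
position: [0.5389, 0.021, 0.3466]
tool_rot: [-3.134, 0.5, 1.717]
force: [0.5, -1.1, -2.7]
grip_width: 0.0225
finger_force: 98.9
clock: 8.88
position: [0.5386, 0.0159, 0.3482]
tool_rot: [-3.139, 0.497, 1.702]
force: [0.0, -0.4, -2.5]
grip_width: 0.0225
finger_force: 98.9
lip chest [-18.1 -47.2 189. ] pitch 0.797 yaw 0.1322036732051035
(475, 750, 3)
in: [0.067, -0.0, 0.122] [-0.003, -0.003, -0.002] rows 2.2
```

View pics/i.png

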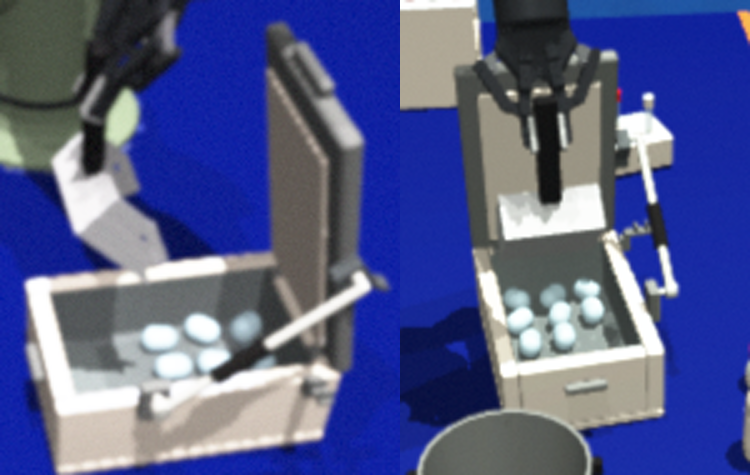

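```bash
python3 nudge.py '[[0,0.067,0,0.122,0,0,0],[0,0.067,0,0.122,0,0,0],[0,0.067,0,0.122,0,0,0],[0,0.067,0,0.122,0,0,0]]'
python3 - <<'E'
from h import *
lipnow();plan([("f",*sc(ch(-18,-47,28),.8,CA)),("g",*sc(ch(-18,-47,21),.8,CA))])
E
```

```text
clock: 9.48
position: [0.5385, 0.0172, 0.2102]
tool_rot: [-3.139, 0.498, 1.704]
force: [0.8, 0.2, -1.6]
grip_width: 0.0229
finger_force: 99.5
lip chest [-18.1 -46.2  50.9] pitch 0.798 yaw 0.1342036732051035
f: [0.01, -0.0, 0.02] [-0.003, -0.002, 0.0] rows 0.4
g: [0.003, -0.0, 0.006] [0.0, 0.0, 0.0] rows 0.1
```

```bash
python3 nudge.py '[[0,0.01,0,0.02,0,0,0],[0,0.01,0,0.02,0,0,0],[0,0.01,0,0.02,0,0,0]]'
for i in 1 2 3; do python3 nudge.py '[[0,0.001,0,0.0018,0,0,0],[0,0.001,0,0.0018,0,0,0]]' | grep -E 'pos|force:'; done
python3 -c "
from h import *
lipnow()"
```

```text
clock: 9.85
position: [0.5391, 0.017, 0.1891]
tool_rot: [-3.141, 0.498, 1.704]
force: [-0.5, -0.2, -1.5]
grip_width: 0.0226
finger_force: 99.4
position: [0.5385, 0.017, 0.1857]
force: [0.2, 0.7, -3.0]
finger_force: 99.4
position: [0.5383, 0.017, 0.1831]
force: [0.1, -0.1, -1.6]
finger_force: 99.4
position: [0.5383, 0.017, 0.1809]
force: [0.1, -0.2, -2.8]
finger_force: 99.4
lip chest [-18.4 -46.3  21.7] pitch 0.798 yaw 0.13620367320510351
```

```bash

for i in 1 2; do python3 nudge.py '[[0,0.0005,0,0.001,0,0,0],[0,0.0005,0,0.001,0,0,0]]' | grep -E 'pos|force:'; done
python3 - <<'E'
from h import *
lipnow()
z=21.5
s=now()
for L,t in((-36,.65),(-26,.5),(-15,.38),(0,.33),(15,.3)): plan([(L,*sc(ch(-18,L,z),t,CA))],s)
E
```

```text
position: [0.5385, 0.0168, 0.1803]
force: [-0.6, -0.1, 3.6]
finger_force: 100.4
position: [0.5387, 0.0163, 0.18]
force: [-3.0, -2.2, 16.8]
finger_force: 101.8
lip chest [-17.9 -47.3  20.6] pitch 0.8 yaw 0.1342036732051035
-36: [-0.006, -0.0, 0.013] [-0.001, 0.15, 0.0] rows 0.8
-26: [-0.01, -0.0, 0.03] [-0.001, 0.3, 0.0] rows 1.6
-15: [-0.008, -0.0, 0.044] [-0.001, 0.42, 0.0] rows 2.2
0: [0.002, -0.0, 0.044] [-0.001, 0.47, 0.0] rows 2.5
15: [0.014, -0.0, 0.042] [-0.001, 0.5, 0.0] rows 2.7
```

```bash

python3 nudge.py '[[0,-0.006,0,0.013,0,0.15,0],[0,-0.01,0,0.03,0,0.3,0],[0,-0.008,0,0.044,0,0.42,0],[0,-0.008,0,0.044,0,0.42,0]]'
python3 - <<'E'
from h import *
lipnow();s=now()
for L,t in((-5,.35),(5,.32),(15,.3),(25,.3),(35,.3)): plan([(L,*sc(ch(-18,L,21.5),t,CA))],s)
E
```

```text
clock: 11.6
position: [0.545, -0.0176, 0.1464]
tool_rot: [3.138, 0.081, 1.695]
force: [5.0, -16.6, 32.3]
grip_width: 0.023
finger_force: 101.1
lip chest [-14.5 -21.6  22.2] pitch 0.381 yaw 0.1222036732051035
-5: [0.013, -0.002, 0.003] [0.003, 0.031, -0.009] rows 0.2
5: [0.02, -0.002, 0.006] [0.003, 0.061, -0.009] rows 0.3
15: [0.028, -0.002, 0.008] [0.004, 0.081, -0.009] rows 0.5
25: [0.038, -0.002, 0.007] [0.004, 0.081, -0.009] rows 0.6
35: [0.047, -0.002, 0.006] [0.004, 0.081, -0.009] rows 0.8
```

```bash

for i in 1 2; do python3 nudge.py '[[0,0,0,-0.001,0,0,0],[0,0,0,-0.001,0,0,0]]'|grep -E 'pos|force:'; done; python3 - <<'E'
from h import *
lipnow();s=now()
for L,t in((-5,.35),(5,.32),(15,.3),(25,.3),(35,.3)): plan([(L,*sc(ch(-18,L,22.5),t,CA))],s)
E
```

```text
position: [0.5441, -0.0128, 0.1468]
force: [3.2, -11.8, 20.7]
finger_force: 99.6
position: [0.5434, -0.0115, 0.1471]
force: [3.5, -5.1, 9.3]
finger_force: 98.4
lip chest [-16.5 -15.1  23.1] pitch 0.379 yaw 0.1322036732051035
-5: [0.007, -0.001, 0.003] [0.001, 0.029, -0.001] rows 0.2
5: [0.013, -0.001, 0.006] [0.001, 0.059, -0.001] rows 0.3
15: [0.021, -0.001, 0.008] [0.001, 0.079, -0.001] rows 0.4
25: [0.031, -0.001, 0.008] [0.001, 0.079, -0.001] rows 0.5
35: [0.041, -0.001, 0.007] [0.001, 0.079, -0.001] rows 0.7
```

```bash
sed -i 's/^OL=.*;/OL=np.array([.0965,-.001,.0765]);/' h.py; python3 - <<'E'
from h import *
lipnow();s=now()
for L,t in((-8,.36),(4,.33),(16,.3),(28,.3),(40,.3)): plan([(L,*sc(ch(-17,L,22.5),t,CA))],s)
E
```

```text
lip chest [-16.5 -20.4  21.8] pitch 0.379 yaw 0.1322036732051035
-8: [0.01, -0.0, 0.001] [0.001, 0.019, -0.001] rows 0.2
4: [0.019, -0.0, 0.003] [0.001, 0.049, -0.001] rows 0.3
16: [0.027, -0.0, 0.006] [0.001, 0.079, -0.001] rows 0.4
28: [0.039, -0.0, 0.005] [0.001, 0.079, -0.001] rows 0.6
40: [0.051, -0.0, 0.004] [0.001, 0.079, -0.001] rows 0.8
```

```bash

python3 nudge.py '[[0,0.010,0,0.0005,0,0.02,0],[0,0.019,0,0.002,0,0.05,0],[0,0.027,0,0.0045,0,0.08,0],[0,0.039,0,0.004,0,0.08,0],[0,0.05,0,0.003,0,0.08,0]]'
python3 - <<'E'
from h import *
print(bot.observe()['force']);lipnow();s=now()
a=bot.grab_frame("scene");b=bot.grab_frame("side")
side_by(crop(a,240,80,390,220,3),crop(b,170,100,280,220,3),"pics/j.png")
E
```

```text
clock: 12.72
position: [0.5353, 0.0393, 0.1391]
tool_rot: [-3.14, -0.002, 1.704]
force: [-0.6, -0.1, -1.7]
grip_width: 0.0224
finger_force: 98.0
[-0.5532 -0.0843 -1.7368]
lip chest [-18.3  40.8  23. ] pitch 0.298 yaw 0.1342036732051035
(420, 780, 3)
```

View pics/j.png

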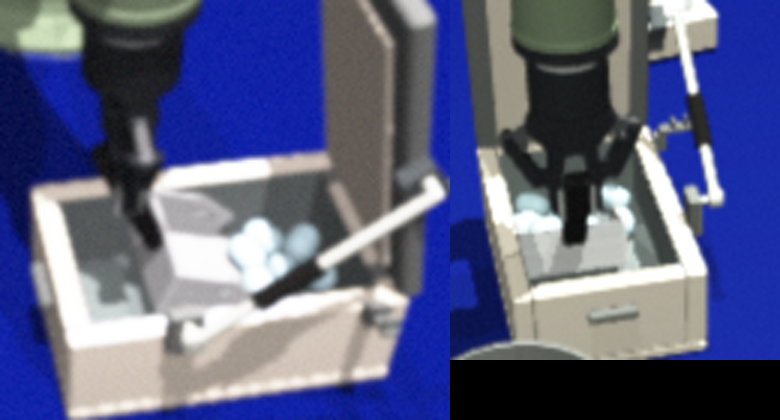

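```bash
python3 - <<'E'
from h import *
s=now()
for L,t in((55,.28),(70,.25),(84,.2),(98,.13),(112,.05)): plan([(L,*sc(ch(-18,L,22.5),t,CA))],s)
E
```

```text
55: [0.011, 0.0, 0.003] [-0.002, 0.018, 0.003] rows 0.2
70: [0.023, 0.0, 0.006] [-0.002, 0.048, 0.003] rows 0.4
84: [0.031, 0.0, 0.013] [-0.002, 0.098, 0.003] rows 0.5
98: [0.038, 0.0, 0.022] [-0.002, 0.168, 0.003] rows 0.9
112: [0.045, 0.0, 0.033] [-0.002, 0.248, 0.002] rows 1.3
```

```bash

python3 nudge.py '[[0,0.006,0,0.001,0,0.01,0],[0,0.011,0,0.003,0,0.02,0],[0,0.017,0,0.004,0,0.033,0],[0,0.023,0,0.006,0,0.048,0],[0,0.027,0,0.010,0,0.072,0]]'|grep -E 'pos|force:'
python3 nudge.py '[[0,0.004,0,0.003,0,0.026,0],[0,0.007,0,0.007,0,0.06,0],[0,0.011,0,0.012,0,0.096,0]]'|grep -E 'pos|force:'
python3 - <<'E'
from h import *
print(bot.observe()['force']);lipnow();s=now()
plan([("112",*sc(ch(-18,112,22.5),.05,CA))],s)
plan([("115",*sc(ch(-18,115,22.5),.0,CA))],s)
E
```

```text
position: [0.532, 0.0656, 0.1293]
force: [1.4, -5.0, 7.6]
finger_force: 99.1
position: [0.5301, 0.0771, 0.1177]
force: [0.2, -2.9, 0.9]
finger_force: 98.2
[ 0.2338 -2.9094  0.8739]
lip chest [-18.4  97.   23.1] pitch 0.128 yaw 0.1332036732051034
112: [0.006, 0.0, 0.013] [-0.002, 0.078, -0.0] rows 0.4
115: [0.004, 0.0, 0.02] [-0.002, 0.128, -0.0] rows 0.7
```

```bash

python3 nudge.py '[[0,0.003,0,0.006,0,0.04,0],[0,0.006,0,0.012,0,0.078,0],[0,0.006,0,0.012,0,0.078,0]]'|grep -E 'pos|force:'
python3 - <<'E'
from h import *
print(bot.observe()['force']);lipnow();s=now()
b=bot.grab_frame("side");a=bot.grab_frame("scene");w=bot.grab_frame("wrist")
side_by(crop(a,260,110,360,210,3),cv2.resize(w,None,fx=.95,fy=.95),"pics/k.png")
for L,t,z in((112,-.1,22.5),(112,-.3,22.5)): plan([(t,*sc(ch(-18,L,z),t,CA))],s)
E
```

```text
position: [0.529, 0.0848, 0.1066]
force: [-0.7, 0.9, 0.5]
finger_force: 98.1
[-0.7483  0.8588  0.5073]
lip chest [-18.4 111.7  22.9] pitch 0.05 yaw 0.1322036732051035
(365, 786, 3)
-0.1: [-0.016, 0.0, 0.019] [-0.003, 0.15, -0.002] rows 0.8
-0.3: [-0.033, 0.0, 0.048] [-0.002, 0.35, -0.002] rows 1.9
```

View pics/k.png

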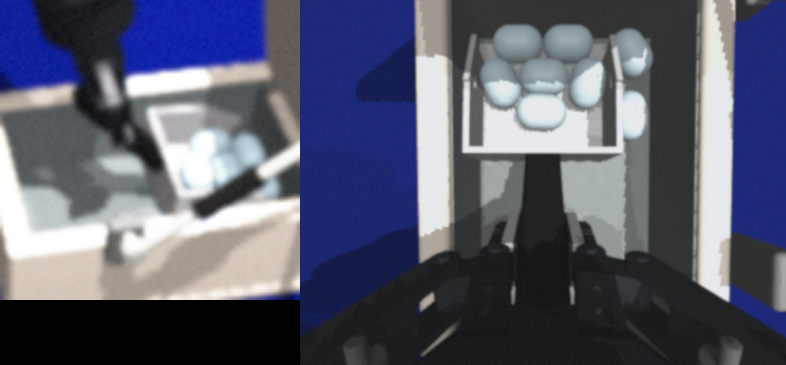

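```bash
python3 - <<'E'
from h import *
s=now()
plan([("w1",*sc(ch(-18,113,23),-.12,CA))])
plan([("w1",*sc(ch(-18,113,23),-.12,CA)),("w2",*sc(ch(-18,98,70),-.2,CA)),("w3",*sc(ch(-18,80,150),-.3,CA))])
E
```

```text
w1: [-0.017, 0.0, 0.022] [-0.002, 0.172, 0.0] rows 0.9
w1: [-0.017, 0.0, 0.022] [-0.002, 0.172, 0.0] rows 0.9
w2: [-0.003, 0.0, -0.039] [0.0, 0.08, -0.0] rows 0.6
w3: [0.012, 0.0, -0.067] [-0.0, 0.1, 0.0] rows 1.1
```

```bash

python3 nudge.py '[[0,-0.004,0,0.006,0,0.04,0],[0,-0.008,0,0.011,0,0.086,0],[0,-0.013,0,0.016,0,0.13,0],[0,-0.017,0,0.022,0,0.172,0],[0,-0.017,0,0.022,0,0.172,0]]'|grep -E 'pos|force:'
python3 nudge.py '[[0,-0.001,0,-0.01,0,0.02,0],[0,-0.002,0,-0.02,0,0.04,0],[0,-0.002,0,-0.03,0,0.06,0],[0,-0.003,0,-0.039,0,0.08,0]]'|grep -E 'pos|force:'
python3 nudge.py '[[0,0.003,0,-0.016,0,0.025,0],[0,0.006,0,-0.033,0,0.05,0],[0,0.009,0,-0.05,0,0.075,0],[0,0.012,0,-0.067,0,0.1,0],[0,0.012,0,-0.067,0,0.1,0]]'|grep -E 'pos|force:'
python3 - <<'E'
from h import *
print(bot.observe()['force']);lipnow();s=now()
a=bot.grab_frame("scene");w=bot.grab_frame("wrist");cv2.imwrite("pics/l_s.png",a)
side_by(crop(a,110,90,390,230,1.5),crop(w,80,0,450,290,1),"pics/l.png")
E
```

```text
position: [0.5324, 0.0716, 0.0824]
force: [1.7, -13.3, 19.8]
finger_force: 103.4
position: [0.5331, 0.0551, 0.1167]
force: [0.3, 0.7, -3.0]
finger_force: 99.9
position: [0.5366, 0.033, 0.1812]
force: [0.5, -0.3, -3.4]
finger_force: 100.0
[ 0.5127 -0.2563 -3.4012]
lip chest [-17.4  79.4 151.3] pitch -0.3 yaw 0.1312036732051034
(290, 790, 3)
```

View pics/l.png

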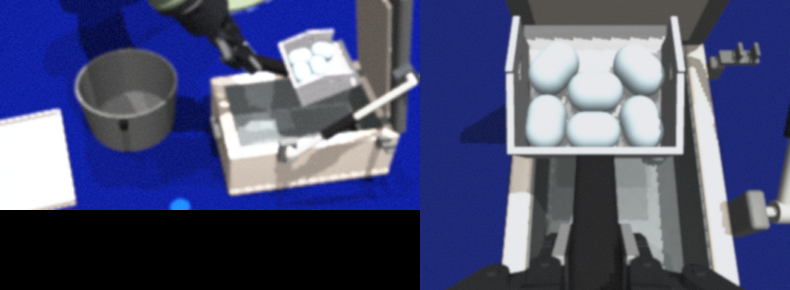

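```bash
python3 - <<'E'
from h import *
from scipy.optimize import least_squares
S=cam("scene");D=cam("side")
s2=lambda u,v:(75+u/2.5,110+v/2.5); d2=lambda u,v:(150+(u-400)/2.5,205+v/2.5)
Ps=np.array([onz(S,*s2(*p),.1)[:2] for p in((213,92),(384,92),(298,32))]);Pd=np.array([onz(D,*d2(*p),.1)[:2] for p in((416,82),(593,82),(505,24))])
for P in(Ps,Pd,np.r_[Ps,Pd]):print(least_squares(lambda c:np.hypot(*(P-c).T)-.09,[.475,-.19]).x)
B=np.array([.474,-.19])
def bl(dy,z):return [B[0],B[1]+dy,z]
P=[("up",*sc(ch(-18,50,200),-.3,.1)),("a",*sc(bl(.03,.21),-.3,0.)),("b",*sc(bl(-.045,.17),-.3,0.))]
plan(P);s=P[-1][1:]
for t,z in((-.15,.145),(0,.125)):plan([(t,*sc(bl(-.045,z),t,0))],s)
s=sc(bl(-.045,.125),0,0)
for t,z in((.1,.118),(.2,.115),(.3,.113),(.4,.112)):plan([(t,*sc(bl(-.045,z),t,0))],s)
s=sc(bl(-.045,.112),.4,0)
for t in(.5,.6,.7,.8,.95):plan([(t,*sc(bl(-.045,.112),t,0))],s)
E
```

```text
[ 0.4749 -0.1819]
[ 0.4691 -0.1982]
[ 0.4722 -0.1873]
up: [0.003, -0.005, -0.058] [-0.021, 0.001, 0.026] rows 0.9
a: [-0.257, -0.092, -0.188] [-0.056, 0.0, 0.083] rows 5.3
b: [-0.084, 0.0, -0.009] [0.0, 0.0, 0.0] rows 1.4
-0.15: [0.005, -0.0, 0.004] [0.0, -0.15, -0.0] rows 0.8
0: [0.014, -0.0, 0.008] [0.0, -0.3, -0.0] rows 1.6
0.1: [0.01, -0.0, -0.004] [0.0, -0.1, -0.0] rows 0.5
0.2: [0.023, -0.0, -0.011] [0.0, -0.2, -0.0] rows 1.1
0.3: [0.036, -0.0, -0.018] [0.0, -0.3, -0.0] rows 1.6
0.4: [0.051, -0.0, -0.024] [-0.0, -0.4, -0.0] rows 2.1
0.5: [0.012, -0.0, -0.011] [-0.0, -0.1, -0.0] rows 0.5
0.6: [0.025, 0.0, -0.021] [0.0, -0.2, -0.0] rows 1.1
0.7: [0.04, 0.0, -0.029] [0.0, -0.3, -0.0] rows 1.6
0.8: [0.055, -0.0, -0.037] [0.0, -0.4, -0.0] rows 2.1
0.95: [0.078, -0.0, -0.044] [-0.0, -0.55, -0.0] rows 2.9
```

```bash

python3 nudge.py '[[0,0.001,-0.002,-0.02,-0.01,0,0.01],[0,0.002,-0.004,-0.04,-0.02,0,0.02],[0,0.003,-0.005,-0.058,-0.021,0,0.026],[0,0.003,-0.005,-0.058,-0.021,0,0.026]]'|grep -E 'pos|force:'
python3 nudge.py '[[0,-0.015,-0.006,-0.012,0,0,0],[0,-0.04,-0.015,-0.032,0,0,0],[0,-0.07,-0.026,-0.055,0,0,0],[0,-0.1,-0.037,-0.078,0,0,0],[0,-0.13,-0.047,-0.098,0,0,0]]'|grep -E 'pos|force:'
python3 nudge.py '[[0,-0.03,-0.011,-0.022,-0.01,0,0.02],[0,-0.06,-0.022,-0.044,-0.02,0,0.04],[0,-0.09,-0.033,-0.066,-0.04,0,0.06],[0,-0.115,-0.042,-0.084,-0.056,0,0.083],[0,-0.127,-0.046,-0.092,-0.056,0,0.083]]'|grep -E 'pos|force:'
python3 - <<'E'
from h import *
l=lipnow();print(l)
a=bot.grab_frame("scene");w=bot.grab_frame("wrist")
side_by(crop(a,90,70,310,230,1.8),crop(w,80,0,450,290,1),"pics/m.png")
B=np.array([.474,-.19])
plan([("b",*sc([B[0],B[1]-.045,.17],-.3,0.))])
E
```

```text
position: [0.5359, 0.0021, 0.2317]
force: [0.1, 0.3, -3.1]
finger_force: 100.1
position: [0.504, -0.1651, 0.2375]
force: [0.4, -0.1, -3.4]
finger_force: 99.9
position: [0.4735, -0.3259, 0.2414]
force: [-0.2, 0.4, -3.0]
finger_force: 100.0
lip chest [-105.7 -269.3  211.5] pitch -0.3 yaw -0.0027963267948964976
[ 0.4729 -0.1634  0.2115]
(290, 766, 3)
b: [-0.083, 0.001, -0.007] [0.0, -0.0, -0.001] rows 1.3
```

View pics/m.png

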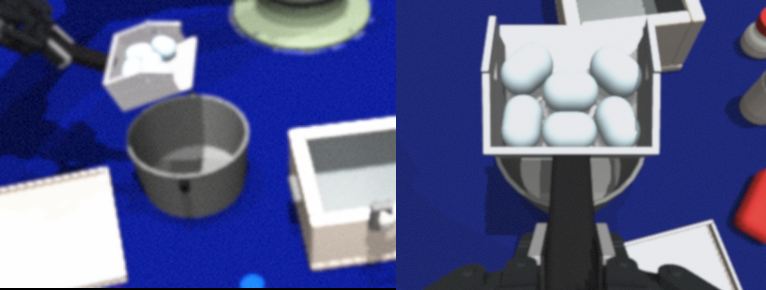

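```bash

python3 nudge.py '[[0,-0.03,0.0,-0.002,0,0,0],[0,-0.06,0.0,-0.005,0,0,0],[0,-0.083,0.001,-0.007,0,0,0],[0,-0.083,0.001,-0.007,0,0,0]]'|grep -E 'pos|force:'
python3 nudge.py '[[0,0.002,0,0.002,0,-0.08,0],[0,0.005,0,0.004,0,-0.15,0],[0,0.009,0,0.006,0,-0.22,0],[0,0.014,0,0.008,0,-0.3,0],[0,0.014,0,0.008,0,-0.3,0]]'|grep -E 'pos|force:'
python3 nudge.py '[[0,0.005,0,-0.002,0,-0.05,0],[0,0.010,0,-0.004,0,-0.1,0],[0,0.016,0,-0.008,0,-0.15,0],[0,0.023,0,-0.011,0,-0.2,0]]'|grep -E 'pos|force:'
python3 nudge.py '[[0,0.006,0,-0.004,0,-0.05,0],[0,0.013,0,-0.007,0,-0.1,0],[0,0.02,0,-0.01,0,-0.15,0],[0,0.028,0,-0.013,0,-0.2,0]]'|grep -E 'pos|force:'
python3 - <<'E'
from h import *
l=lipnow();print(l,bot.observe()['force'])
plan([("x",*sc([.474,-.235,.112],.4,0.))])
E
```

```text
position: [0.4758, -0.3956, 0.1998]
force: [-0.8, 1.5, -2.3]
finger_force: 99.9
position: [0.4767, -0.3772, 0.2039]
force: [-0.3, -0.1, -2.9]
finger_force: 99.8
position: [0.4757, -0.3608, 0.2201]
force: [0.8, 0.0, -2.8]
finger_force: 99.8
position: [0.4758, -0.3341, 0.236]
force: [-0.5, -0.8, -3.1]
finger_force: 99.8
lip chest [-112.6 -335.   108.1] pitch 0.403 yaw 0.00020367320510339404
[ 0.4748 -0.2293  0.1081] [-0.4976 -0.8074 -3.1122]
x: [-0.006, -0.001, -0.003] [0.001, 0.003, 0.0] rows 0.1
```

```bash

python3 nudge.py '[[0,0.005,0,-0.01,0,-0.07,0],[0,0.012,0,-0.017,0,-0.14,0],[0,0.02,0,-0.024,0,-0.21,0],[0,0.03,0,-0.032,0,-0.28,0],[0,0.038,0,-0.036,0,-0.35,0]]'|grep -E 'pos|force:'
python3 nudge.py '[[0,0.01,0,-0.005,0,-0.07,0],[0,0.02,0,-0.01,0,-0.14,0],[0,0.025,0,-0.012,0,-0.2,0],[0,0.025,0,-0.012,0,-0.2,0],[0,0.025,0,-0.012,0,-0.2,0]]'|grep -E 'pos|force:'
python3 - <<'E'
from h import *
l=lipnow();print(l,bot.observe()['force'])
for n in("scene","side"):
  im=bot.grab_frame(n);cv2.imwrite(f"pics/n_{n}.png",im);h=cv2.cvtColor(im,cv2.COLOR_BGR2HSV)
  K=cam(n);print(n,"bucket px",proj(K,[.474,-.19,.05]))
  x,y=[int(v) for v in proj(K,[.474,-.19,.05])]
  for yy in range(y-28,y+29,7):print(yy,[tuple(int(c) for c in im[yy,xx]) for xx in range(x-30,x+31,10)])
E
```

```text
position: [0.476, -0.2924, 0.2685]
force: [0.5, 0.6, -1.9]
finger_force: 99.9
position: [0.4757, -0.2658, 0.2676]
force: [-0.3, -0.9, -2.4]
finger_force: 100.0
lip chest [-114.3 -348.3  104. ] pitch 0.949 yaw -0.0017963267948966077
[ 0.4748 -0.2427  0.104 ] [-0.3281 -0.9026 -2.3925]
scene bucket px (np.float64(193.9590351070805), np.float64(157.9499078445212))
129 [(177, 175, 177), (117, 116, 116), (79, 78, 81), (83, 84, 82), (81, 81, 79), (79, 81, 80), (72, 15, 13)]
136 [(170, 166, 170), (182, 180, 184), (78, 79, 80), (83, 84, 84), (82, 80, 82), (81, 84, 82), (104, 105, 106)]
143 [(171, 169, 173), (176, 171, 174), (76, 77, 80), (85, 84, 85), (83, 84, 84), (83, 80, 80), (80, 81, 82)]
150 [(60, 61, 61), (171, 168, 170), (79, 82, 83), (167, 162, 145), (255, 254, 254), (236, 230, 212), (103, 105, 103)]
157 [(104, 92, 90), (72, 74, 74), (105, 105, 107), (212, 215, 214), (250, 247, 236), (248, 244, 231), (69, 70, 68)]
164 [(72, 15, 14), (134, 134, 135), (148, 151, 150), (201, 202, 202), (253, 252, 247), (85, 87, 88), (60, 61, 60)]
171 [(75, 18, 11), (69, 71, 69), (82, 81, 81), (41, 37, 39
[... 645 characters left out ...]
253, 254, 253), (92, 96, 93), (174, 182, 177)]
241 [(59, 61, 59), (129, 133, 130), (96, 101, 98), (92, 95, 93), (90, 93, 90), (74, 78, 75), (136, 135, 128)]
248 [(54, 57, 55), (225, 222, 194), (128, 129, 113), (93, 96, 86), (253, 253, 245), (251, 251, 240), (123, 49, 38)]
255 [(80, 85, 81), (255, 254, 252), (239, 237, 217), (241, 240, 221), (108, 115, 109), (64, 69, 65), (123, 39, 25)]
262 [(61, 64, 61), (72, 74, 73), (76, 80, 77), (74, 79, 76), (70, 75, 71), (65, 70, 66), (128, 36, 21)]
269 [(65, 25, 18), (73, 75, 73), (77, 81, 78), (74, 79, 77), (71, 76, 73), (63, 67, 64), (142, 40, 26)]
276 [(72, 18, 10), (70, 74, 71), (75, 79, 76), (76, 80, 77), (70, 75, 73), (90, 53, 47), (152, 41, 26)]
```

```bash
python3 - <<'E'
from h import *
P=[("up",*sc([.474,-.25,.22],.5,0)),("over",*sc(ch(17,15,200),.35,CA))]
plan(P)
E
```

```text
up: [-0.114, -0.0, -0.026] [0.0, 0.45, -0.001] rows 2.4
over: [0.366, 0.098, -0.038] [-0.017, 0.15, -0.132] rows 6.1
```

```bash

python3 nudge.py '[[0,-0.02,0,-0.03,0,0,0],[0,-0.07,0,-0.028,0,0.19,0],[0,-0.114,0,-0.026,0,0.37,0],[0,-0.114,0,-0.026,0,0.45,0]]'|grep -E 'clock|pos|force:'
python3 nudge.py '[[0,0.366,0.098,-0.038,-0.017,0.15,-0.132],[0,0.366,0.098,-0.038,-0.017,0.15,-0.132],[0,0.366,0.098,-0.038,-0.017,0.15,-0.132],[0,0.366,0.098,-0.038,-0.017,0.15,-0.132],[0,0.366,0.098,-0.038,-0.017,0.15,-0.132]]'|grep -E 'pos|force:'
python3 nudge.py '[[0,0.062,0.017,-0.005,0,0,0],[0,0.062,0.017,-0.005,0,0,0],[0,0.062,0.017,-0.005,0,0,0]]'|grep -E 'pos|force:'
python3 - <<'E'
from h import *
lipnow()
def ice(n,z):
  im=bot.grab_frame(n);cv2.imwrite(f"pics/o_{n}.png",im);b,g,r=[im[...,i].astype(int) for i in range(3)]
  K=cam(n);m=((b-r>6)&(g-r>4)&(r>60)).astype(np.uint8);k,l,st,ce=cv2.connectedComponentsWithStats(m)
  for i in range(1,k):
    if st[i,4]>25:
      w=onz(K,*ce[i],z);print(n,st[i],ce[i].round(0),"world",w[:2],"chest",(RC.inv().apply(w-[CX,CY,0])*1e3).round(0)[:2])
for n in("scene","side","wrist"):ice(n,.036)
E
```

```text
clock: 22.02
position: [0.4756, -0.3429, 0.3593]
force: [-0.0, 0.7, -3.4]
finger_force: 100.0
position: [0.5565, -0.0393, 0.328]
force: [1.2, 0.0, -1.3]
finger_force: 99.9
position: [0.5648, 0.0229, 0.3297]
force: [-0.4, -0.9, -1.3]
finger_force: 100.0
lip chest [  9.2  14.5 207.6] pitch 0.35 yaw 0.1322036732051035
scene [218  60  15  18  31] [223.  67.] world [ 0.0022 -0.1196] chest [-566. -164.]
scene [291  71   6  16  32] [294.  79.] world [0.0855 0.1237] chest [-452.   67.]
scene [245  92  36   8  97] [263.  97.] world [0.1826 0.0122] chest [-370.  -57.]
scene [373 131  13   9  34] [379. 136.] world [0.3873 0.3426] chest [-123.  244.]
scene [192 145  25  23 147] [203. 156.] world [ 0.451  -0.1673] chest [-128. -270.]
scene [296 153  36  28 465] [317. 167.] world [0.5078 0.1438] chest [-30.  31.]
scene [496 154  13  11  45] [502. 158.] world [0.4956 0.6569] chest [ 26. 541.]
scene [268 163  28  23 378] [280. 175.] world [0.5349 0.0415] chest [-17. -74.]
scene [ 82 174   4  29  42] [ 82. 189.] world [ 0.5623 -0.4759] chest [ -59. -591.]
side [115  37  68  26 164] [151.  42.] world 
[... 628 characters left out ...]
] world [0.1214 0.0157] chest [-430.  -45.]
side [158 214  32  19  37] [172. 220.] world [ 0.4086 -0.0515] chest [-155. -150.]
side [168 237  42  23 360] [190. 249.] world [ 0.4579 -0.1752] chest [-122. -279.]
side [186 276 113  56 247] [249. 294.] world [ 0.6015 -0.3457] chest [  -2. -467.]
wrist [283   0  20   9 135] [292.   3.] world [0.5896 0.2086] chest [59. 84.]
wrist [279  16  18   9 115] [288.  21.] world [0.587  0.1877] chest [54. 64.]
wrist [145 226  50  29 557] [169. 240.] world [ 0.4411 -0.1619] chest [-137. -264.]
wrist [194 230  10  15  52] [197. 237.] world [ 0.4892 -0.1499] chest [ -88. -258.]
wrist [388 246  17  15 146] [395. 252.] world [ 0.8297 -0.1357] chest [ 252. -289.]
```

```bash
python3 - <<'E'
from h import *
P=[("in",*sc(ch(19,18,60),.35,CA)),("f",*sc(ch(19,18,24.5),.35,CA))]
plan(P);s=P[-1][1:]
for L,t in((28,.32),(39,.3),(50,.28),(62,.26),(74,.23)): plan([(L,*sc(ch(19,L,23),t,CA))],s)
E
```

```text
in: [0.012, 0.01, 0.147] [0.0, 0.001, -0.003] rows 2.4
f: [0.002, -0.0, 0.035] [0.0, 0.0, 0.0] rows 0.6
28: [0.007, 0.0, 0.005] [0.0, 0.03, -0.0] rows 0.2
39: [0.015, 0.0, 0.006] [0.0, 0.05, -0.0] rows 0.3
50: [0.024, 0.0, 0.008] [0.0, 0.07, 0.0] rows 0.4
62: [0.034, 0.0, 0.01] [0.0, 0.09, -0.0] rows 0.6
74: [0.043, 0.0, 0.014] [0.0, 0.12, -0.0] rows 0.7
```

```bash

python3 nudge.py '[[0,0.012,0.01,0.05,0,0,0],[0,0.012,0.01,0.1,0,0,0],[0,0.012,0.01,0.147,0,0,0],[0,0.012,0.01,0.147,0,0,0]]'|grep -E 'pos|force:'
python3 nudge.py '[[0,0.001,0,0.018,0,0,0],[0,0.002,0,0.034,0,0,0],[0,0.002,0,0.034,0,0,0]]'|grep -E 'pos|force:'
python3 - <<'E'
from h import *
lipnow();s=now()
for L,t in((28,.32),(39,.3),(50,.28),(62,.26),(74,.23)): plan([(L,*sc(ch(19,L,23),t,CA))],s)
E
```

```text
position: [0.5726, 0.0281, 0.18]
force: [-0.4, 0.4, -0.3]
finger_force: 99.9
position: [0.5737, 0.0299, 0.1476]
force: [0.8, -1.0, -2.3]
finger_force: 99.8
lip chest [18.7 20.2 25.5] pitch 0.35 yaw 0.1332036732051034
28: [0.004, 0.0, 0.006] [-0.001, 0.03, 0.0] rows 0.2
39: [0.013, 0.0, 0.008] [-0.001, 0.05, 0.0] rows 0.3
50: [0.022, 0.0, 0.009] [-0.001, 0.07, 0.0] rows 0.4
62: [0.032, 0.0, 0.011] [-0.001, 0.09, -0.0] rows 0.5
74: [0.041, 0.0, 0.015] [-0.001, 0.12, -0.0] rows 0.7
```

```bash

python3 nudge.py '[[0,0.004,0,0.006,0,0.03,0],[0,0.013,0,0.008,0,0.05,0],[0,0.022,0,0.009,0,0.07,0],[0,0.032,0,0.011,0,0.09,0],[0,0.041,0,0.015,0,0.12,0]]'|grep -E 'pos|force:'
python3 - <<'E'
from h import *
lipnow();s=now()
for L,t in((83,.2),(91,.16),(99,.12),(106,.08),(113,.05)): plan([(L,*sc(ch(19,L,23),t,CA))],s)
E
```

```text
position: [0.5687, 0.071, 0.1312]
force: [-0.6, 0.3, -1.8]
finger_force: 100.0
lip chest [19.3 75.7 23.5] pitch 0.228 yaw 0.1332036732051034
83: [0.004, -0.0, 0.004] [0.001, 0.028, 0.001] rows 0.1
91: [0.008, -0.0, 0.01] [0.001, 0.068, 0.001] rows 0.4
99: [0.011, -0.0, 0.016] [0.001, 0.108, 0.001] rows 0.6
106: [0.014, -0.0, 0.021] [0.001, 0.148, 0.001] rows 0.8
113: [0.018, -0.0, 0.026] [0.001, 0.178, 0.001] rows 0.9
```

```bash

python3 nudge.py '[[0,0.004,0,0.004,0,0.028,0],[0,0.008,0,0.010,0,0.068,0],[0,0.011,0,0.016,0,0.108,0],[0,0.014,0,0.021,0,0.148,0],[0,0.018,0,0.026,0,0.178,0]]'|grep -E 'pos|force:'
python3 nudge.py '[[0,0,0,0,0,0,0]]'|grep -E 'pos|force:'
python3 - <<'E'
from h import *
lipnow();s=now()
im=bot.grab_frame("wrist");cv2.imwrite("pics/p.png",im);K=cam("wrist")
for c in((-35,100),(35,100),(-35,-2),(35,-2)):pass
l=lambda X,Y,Z:proj(K,ch(X,Y,Z))
print("wall front z36",l(-75,120,36),l(75,120,36),"lip",l(-35,113,23),l(73,113,23),"back",l(19,13,25))
hs=cv2.cvtColor(im,cv2.COLOR_BGR2GRAY)
circ=cv2.HoughCircles(cv2.medianBlur(hs,5),cv2.HOUGH_GRADIENT,1,25,param1=80,param2=16,minRadius=12,maxRadius=32)
if circ is not None:
  for u,v,rr in circ[0]:
    w=onz(K,u,v,.039);print((u,v,rr),(RC.inv().apply(w-[CX,CY,0])*1e3).round(0)[:2],im[int(v),int(u)])
E
```

```text
position: [0.5661, 0.0894, 0.1061]
force: [-0.1, 0.6, -2.5]
finger_force: 99.9
position: [0.5658, 0.0893, 0.1059]
force: [0.5, -0.1, -2.1]
finger_force: 99.9
lip chest [ 18.9 111.2  22. ] pitch 0.051 yaw 0.1322036732051035
wall front z36 (np.float64(131.3031174443981), np.float64(25.02175903042763)) (np.float64(326.12139998774836), np.float64(24.941135370048812)) lip (np.float64(187.3147473373005), np.float64(42.153595337435576)) (np.float64(319.6730985382948), np.float64(42.09320513554982)) back (np.float64(253.6126619507334), np.float64(164.82238172606094))
(np.float32(301.5), np.float32(40.5), np.float32(22.4)) [ 56. 107.] [169 163 148]
(np.float32(241.5), np.float32(42.5), np.float32(21.3)) [ 10. 105.] [168 163 148]
(np.float32(451.5), np.float32(295.5), np.float32(20.2)) [174. -90.] [205 211 211]
(np.float32(486.5), np.float32(294.5), np.float32(13.0)) [202. -89.] [233 233 230]
```

```bash
python3 - <<'E'
from h import *
plan([("p",*sc(ch(19,115,23),0.04,CA)),("w1",*sc(ch(19,114,23.5),-.12,CA)),("w2",*sc(ch(18,98,70),-.2,CA)),("w3",*sc(ch(18,80,150),-.3,CA))])
E
```

```text
p: [0.002, -0.0, 0.002] [-0.0, 0.012, -0.0] rows 0.1
w1: [-0.018, -0.0, 0.019] [-0.0, 0.16, 0.0] rows 0.9
w2: [-0.005, -0.001, -0.039] [0.0, 0.08, -0.0] rows 0.6
w3: [0.012, -0.0, -0.067] [-0.0, 0.1, 0.0] rows 1.1
```

```bash

python3 nudge.py '[[0,0.003,0,0.001,0,0.012,0],[0,0.003,0,0.001,0,0.012,0]]'|grep -E 'pos|force:'
python3 nudge.py '[[0,-0.004,0,0.005,0,0.04,0],[0,-0.008,0,0.01,0,0.08,0],[0,-0.013,0,0.014,0,0.12,0],[0,-0.018,0,0.019,0,0.16,0],[0,-0.018,0,0.019,0,0.16,0]]'|grep -E 'pos|force:'
python3 nudge.py '[[0,-0.001,0,-0.01,0,0.02,0],[0,-0.002,0,-0.02,0,0.04,0],[0,-0.004,-0.001,-0.03,0,0.06,0],[0,-0.005,-0.001,-0.039,0,0.08,0]]'|grep -E 'pos|force:'
python3 nudge.py '[[0,0.003,0,-0.016,0,0.025,0],[0,0.006,0,-0.033,0,0.05,0],[0,0.009,0,-0.05,0,0.075,0],[0,0.012,0,-0.067,0,0.1,0],[0,0.012,0,-0.067,0,0.1,0]]'|grep -E 'pos|force:'
python3 - <<'E'
from h import *
lipnow();s=now()
im=bot.grab_frame("wrist");cv2.imwrite("pics/q.png",im);K=cam("wrist")
hs=cv2.cvtColor(im,cv2.COLOR_BGR2GRAY)
p,r=s;q=r*R.from_euler('y',-.3);o=p+q.apply(OL)
for v in((-54,-50,48),(54,-50,48),(-54,35,31),(54,35,31)):print(v,proj(K,o+q.apply(np.array([v[1],v[0],-v[2]])/1e3)))
circ=cv2.HoughCircles(cv2.medianBlur(hs,5),cv2.HOUGH_GRADIENT,1,25,param1=80,param2=16,minRadius=12,maxRadius=40)
print(circ)
b,g,rr=[im[...,i].astype(int) for i in range(3)]
m=((b-rr>4)&(g-rr>2)&(rr>90)).astype(np.uint8);k,l,st,ce=cv2.connectedComponentsWithStats(m)
for i in range(1,k):
  if st[i,4]>40:print(st[i],ce[i])
E
```

```text
position: [0.5657, 0.0929, 0.1064]
force: [0.3, -0.4, -1.8]
finger_force: 99.9
position: [0.5684, 0.0786, 0.0837]
force: [-1.6, -7.6, 14.7]
finger_force: 103.0
position: [0.5691, 0.0591, 0.1173]
force: [-0.0, -0.4, -3.1]
finger_force: 100.3
position: [0.5725, 0.0373, 0.1823]
force: [-0.0, -0.1, -2.9]
finger_force: 100.5
lip chest [ 18.9  79.  152.5] pitch -0.3 yaw 0.1322036732051035
(-54, -50, 48) (np.float64(169.9095842478164), np.float64(160.49484522718748))
(54, -50, 48) (np.float64(338.1005936889447), np.float64(160.5507707524478))
(-54, 35, 31) (np.float64(177.69116989823232), np.float64(42.98186875842998))
(54, 35, 31) (np.float64(330.61820073094884), np.float64(43.02441474742068))
[[[454.5 282.5  26.6]
  [490.5 279.5  37.2]
  [294.5 132.5  23.8]
  [308.5 178.5  33.8]
  [237.5 118.5  31.6]
  [298.5 214.5  21.3]
  [391.5 209.5  14.1]]]
[329  20  24  38 129] [338.2016  39.3953]
[322  77  22 115 454] [339.3326 134.2445]
[ 265  109   58   48 1297] [291.8658 134.9306]
[ 202  112   62   46 1359] [233.1163 135.39  ]
[290 153  40   4  68] [310.0588 154.8382]
[275 162  13  62 446] [280.6682 191.4462]
[197 170  12  16  45] [202.9556 176.5111]
[ 169  199   52   74 1777] [188.3872 237.0433]
[341 236  10  33  70] [346.9857 254.0286]
```

```bash
cat >> h.py <<'E'
def bucketbox(im):
    h=cv2.cvtColor(im,cv2.COLOR_BGR2HSV);m=((h[...,1]<110)&(h[...,2]<230)).astype(np.uint8);m[:, :161-25]=0;m[:,248:]=0;m[:112]=0;m[205:]=0
    m=cv2.morphologyEx(m,cv2.MORPH_OPEN,np.ones((5,5)));k,l,st,ce=cv2.connectedComponentsWithStats(m);i=1+np.argmax(st[1:,4]);return st[i],ce[i]
E
python3 - <<'E'
from h import *
for f in("a_scene","f_scene","l_s","o_scene"):print(f,bucketbox(cv2.imread(f"pics/{f}.png")))
print("now",bucketbox(bot.grab_frame("scene")))
P=[("up",*sc(ch(0,50,200),-.3,.1)),("a",*sc([.474,-.16,.21],-.3,0.))]
plan(P)
E
```

```text
a_scene (array([ 160,  122,   69,   69, 3327], dtype=int32), array([195.0923, 154.1611]))
f_scene (array([ 160,  122,   69,   69, 3400], dtype=int32), array([194.9738, 154.2115]))
l_s (array([ 160,  122,   68,   69, 3685], dtype=int32), array([195.0632, 155.0106]))
o_scene (array([ 160,  122,   69,   69, 3389], dtype=int32), array([194.3131, 154.7014]))
now (array([ 160,  122,   68,   69, 3627], dtype=int32), array([194.9002, 154.9377]))
up: [0.003, -0.023, -0.057] [-0.018, 0.0, 0.027] rows 1.0
a: [-0.257, -0.11, -0.188] [-0.056, 0.0, 0.083] rows 5.4
```

Bucket unmoved. Carry over.

```bash

python3 nudge.py '[[0,0.001,-0.008,-0.02,-0.006,0,0.01],[0,0.002,-0.016,-0.04,-0.012,0,0.02],[0,0.003,-0.023,-0.057,-0.018,0,0.027],[0,0.003,-0.023,-0.057,-0.018,0,0.027]]'|grep -E 'pos|force:'
python3 nudge.py '[[0,-0.015,-0.006,-0.012,0,0,0],[0,-0.04,-0.017,-0.032,0,0,0],[0,-0.07,-0.03,-0.055,0,0,0],[0,-0.1,-0.043,-0.078,0,0,0],[0,-0.13,-0.056,-0.098,0,0,0]]'|grep -E 'pos|force:'
python3 nudge.py '[[0,-0.03,-0.013,-0.022,-0.01,0,0.02],[0,-0.06,-0.026,-0.044,-0.02,0,0.04],[0,-0.09,-0.039,-0.066,-0.04,0,0.06],[0,-0.115,-0.05,-0.084,-0.056,0,0.083],[0,-0.127,-0.054,-0.09,-0.056,0,0.083]]'|grep -E 'pos|force:'
python3 - <<'E'
from h import *
print(lipnow());print(bucketbox(bot.grab_frame("scene")))
plan([("b",*sc([.474,-.235,.17],-.3,0.)),("c",*sc([.474,-.235,.125],0,0.))])
E
```

```text
position: [0.5532, 0.0045, 0.2312]
force: [-0.1, 0.2, -2.5]
finger_force: 100.3
position: [0.513, -0.1635, 0.2372]
force: [0.3, -0.3, -2.3]
finger_force: 100.3
position: [0.4744, -0.3243, 0.2394]
force: [0.7, 0.3, -2.7]
finger_force: 100.3
lip chest [-104.7 -267.8  209.6] pitch -0.3 yaw -0.0027963267948964976
[ 0.4738 -0.1617  0.2096]
(array([ 150,  112,   79,   79, 4062], dtype=int32), array([190.5807, 149.6605]))
b: [-0.082, 0.001, -0.009] [-0.0, 0.0, -0.003] rows 1.3
c: [0.014, -0.0, 0.008] [0.0, -0.3, -0.0] rows 1.6
```

```bash

python3 nudge.py '[[0,-0.03,0.0,-0.003,0,0,0],[0,-0.06,0.0,-0.006,0,0,0],[0,-0.082,0.001,-0.009,0,0,0],[0,-0.082,0.001,-0.009,0,0,0]]'|grep -E 'pos|force:'
python3 nudge.py '[[0,0.002,0,0.002,0,-0.08,0],[0,0.005,0,0.004,0,-0.15,0],[0,0.009,0,0.006,0,-0.22,0],[0,0.014,0,0.008,0,-0.3,0],[0,0.014,0,0.008,0,-0.3,0]]'|grep -E 'pos|force:'
python3 nudge.py '[[0,0.005,0,-0.002,0,-0.05,0],[0,0.010,0,-0.004,0,-0.1,0],[0,0.016,0,-0.008,0,-0.15,0],[0,0.023,0,-0.011,0,-0.2,0]]'|grep -E 'pos|force:'
python3 nudge.py '[[0,0.006,0,-0.004,0,-0.05,0],[0,0.013,0,-0.007,0,-0.1,0],[0,0.02,0,-0.01,0,-0.15,0],[0,0.028,0,-0.013,0,-0.2,0]]'|grep -E 'pos|force:'
python3 nudge.py '[[0,0.005,0,-0.01,0,-0.07,0],[0,0.012,0,-0.017,0,-0.14,0],[0,0.02,0,-0.024,0,-0.21,0],[0,0.03,0,-0.032,0,-0.28,0],[0,0.038,0,-0.036,0,-0.35,0]]'|grep -E 'pos|force:'
python3 nudge.py '[[0,0.01,0,-0.005,0,-0.07,0],[0,0.02,0,-0.01,0,-0.14,0],[0,0.025,0,-0.012,0,-0.2,0],[0,0.025,0,-0.012,0,-0.2,0],[0,0.025,0,-0.012,0,-0.2,0]]'|grep -E 'pos|force:'
python3 nudge.py '[[0,-0.02,0,-0.03,0,0,0],[0,-0.07,0,-0.028,0,0.19,0],[0,-0.114,0,-0.026,0,0.37,0],[0,-0.114,0,-0.026,0,0.45,0]]'|grep -E 'clock|pos|force:'
python3 - <<'E'
from h import *
print(lipnow());s=bot.grab_frame("scene");d=bot.grab_frame("side");w=bot.grab_frame("wrist")
for n,i in zip("sdw",(s,d,w)):cv2.imwrite(f"pics/r_{n}.png",i)
K=cam("wrist");a=np.linspace(0,2*np.pi,60)
def inchest(n,im,K):
  m=np.zeros(im.shape[:2],np.uint8);cv2.fillPoly(m,[np.array([proj(K,ch(x,y,22)) for x,y in((-72,-117),(72,-117),(72,117),(-72,117))],np.int32)],1)
  b,g,r=[im[...,i].astype(int) for i in range(3)];x=((r>135)&(b-r>5)&(m>0)).astype(np.uint8)
  k,l,st,ce=cv2.connectedComponentsWithStats(x);print(n,"chest bright:",[(t.tolist()) for t in st[1:] if t[4]>15])
inchest("scene0",cv2.imread("pics/a_scene.png"),cam("scene"));inchest("side0",cv2.imread("pics/a_side.png"),cam("side"))
inchest("scene",s,cam("scene"));inchest("side",d,cam("side"))
E
```

```text
position: [0.4765, -0.3945, 0.2]
force: [-0.8, 0.4, -2.5]
finger_force: 100.3
position: [0.4773, -0.376, 0.204]
force: [0.0, -1.3, -2.3]
finger_force: 100.3
position: [0.4766, -0.3593, 0.2205]
force: [0.3, 0.9, -1.9]
finger_force: 100.3
position: [0.4766, -0.3326, 0.2363]
force: [0.3, 0.1, -2.3]
finger_force: 100.3
position: [0.4768, -0.2909, 0.2688]
force: [-0.4, 0.4, -1.8]
finger_force: 100.3
position: [0.4765, -0.2643, 0.2679]
force: [0.2, -0.3, -2.3]
finger_force: 100.3
clock: 33.25
position: [0.4762, -0.3423, 0.36]
force: [0.4, 1.2, -3.8]
finger_force: 100.3
lip chest [-114.1 -355.7  222.8] pitch 0.498 yaw -0.004796326794896499
[ 0.4761 -0.2501  0.2228]
scene0 chest bright: [[266, 156, 84, 27, 897]]
side0 chest bright: [[191, 163, 43, 30, 654]]
scene chest bright: [[266, 159, 65, 24, 877], [270, 179, 14, 6, 31]]
side chest bright: [[195, 170, 42, 24, 628]]
```

```bash
python3 - <<'E'
from h import *
for n in("scene","side"):
  a=cv2.imread(f"pics/a_{n}.png");b=cv2.imread(f"pics/r_{n[0] if n=='scene' else 'd'}.png")
  d=(cv2.absdiff(a,b).max(2)>50).astype(np.uint8);d=cv2.morphologyEx(d,cv2.MORPH_OPEN,np.ones((3,3)))
  k,l,st,ce=cv2.connectedComponentsWithStats(d)
  for i in range(1,k):
    if st[i,4]>25: print(n,st[i],ce[i].round(0),"now",b[l==i].mean(0).round(0),"before",a[l==i].mean(0).round(0))
  for nm,im in(("before",a),("now",b)):
    K=cam(n);m=np.zeros(im.shape[:2],np.uint8);cv2.fillPoly(m,[np.array([proj(K,ch(x,y,22)) for x,y in((-70,-115),(70,-115),(70,115),(-70,115))],np.int32)],1)
    print(n,nm,"in chest px>200:",int(((im[...,2]>200)&(m>0)).sum()))
# bucket in wrist
w=cv2.imread("pics/r_w.png");K=cam("wrist");c=proj(K,[.474,-.19,.03]);print("bucket in wrist at",c)
g=cv2.cvtColor(w,cv2.COLOR_BGR2GRAY)
m=np.zeros(g.shape,np.uint8);cv2.fillPoly(m,[np.array([proj(K,[.474+.075*np.cos(t),-.19+.075*np.sin(t),.02]) for t in np.linspace(0,6.28,40)],np.int32)],1)
b_,g_,r_=[w[...,i].astype(int) for i in range(3)]
x=((b_-r_>5)&(r_>90)&(m>0)).astype(np.uint8);k,l,st,ce=cv2.connectedComponentsWithStats(x);print([t.tolist() for t in st[1:] if t[4]>40])
E
```

```text
scene [  87    0  143  171 7321] [152.  86.] now [106.  66.  62.] before [181.  42.  24.]
scene [223   0  20  21 265] [232.   9.] now [76. 84. 75.] before [99. 35. 26.]
scene [243   0   7   5  33] [246.   2.] now [53. 64. 57.] before [103. 126. 114.]
scene [255   0  31  13 287] [269.   5.] now [26. 24. 23.] before [ 82. 100.  90.]
scene [ 226    0   80  189 6108] [261. 106.] now [164.  91.  77.] before [86. 64. 59.]
scene [307   0   6  10  46] [310.   4.] now [149. 156. 161.] before [ 84. 100.  92.]
scene [266  17  12   5  44] [272.  19.] now [109. 134. 121.] before [56. 67. 61.]
scene [261  64  21   9 115] [271.  69.] now [62. 71. 65.] before [134. 162. 147.]
scene [324 138  65  45 693] [351. 163.] now [139. 139. 138.] before [167. 154. 145.]
scene [ 95 140  20  42 428] [105. 161.] now [186.  90.  79.] before [76. 63. 65.]
scene [193 145  25  10 133] [205. 149.] now [243. 241. 236.] before [146. 147. 147.]
scene [195 154   8   4  29] [199. 156.] now [169. 166. 156.] before [233. 234. 234.]
scene [314 155  15  10  94] [321. 159.] now [150. 149. 142.] before [240. 238. 233.]
scene [29
[... 1293 characters left out ...]
ore [110. 116. 111.]
side [173 243   9   8  57] [177. 246.] now [244. 244. 235.] before [126. 133. 128.]
side [177 254   7   7  37] [180. 257.] now [117. 122. 111.] before [198. 209. 201.]
side [   0  284  191   48 6795] [ 93. 307.] now [80. 21. 11.] before [171.  47.  28.]
side [226 291  29  15 292] [240. 297.] now [255. 255. 254.] before [148. 153. 150.]
side [ 190  300   84   43 1248] [227. 323.] now [253. 254. 254.] before [110. 116. 116.]
side [180 336  18  11 131] [188. 341.] now [173.  47.  30.] before [96. 24. 14.]
side before in chest px>200: 485
side now in chest px>200: 923
bucket in wrist at (np.float64(252.86210326411296), np.float64(-10.806054447156328))
[[227, 0, 31, 14, 261]]
```

```bash
python3 - <<'E'
from h import *
Q=R.from_euler('xyz',[3.139,-.3,.304]);p=np.array([.5077,-.4216,.0773])
pp,r=now()
plan([("hi",p+[0,0,.2],R.from_euler('z',.65)*Q),("a",p+[0,0,.1],Q),("b",p+[0,0,.012],Q)])
E
```

```text
hi: [-0.061, 0.033, 0.095] [-0.032, 0.483, 0.617] rows 4.2
a: [-0.03, -0.0, 0.096] [-0.192, -0.002, 0.621] rows 3.5
b: [-0.026, -0.0, 0.084] [0.0, 0.0, 0.0] rows 1.4
```

```bash

python3 nudge.py '[[0,-0.061,0.033,0.0,-0.032,0.483,0.617],[0,-0.061,0.033,0.04,-0.032,0.483,0.617],[0,-0.061,0.033,0.095,-0.032,0.483,0.617],[0,-0.061,0.033,0.095,-0.032,0.483,0.617],[0,-0.061,0.033,0.095,-0.032,0.483,0.617]]'|grep -E 'pos|force:'
python3 nudge.py '[[0,-0.03,0,0.096,-0.192,0,0.621],[0,-0.03,0,0.096,-0.192,0,0.621],[0,-0.03,0,0.096,-0.192,0,0.621],[0,-0.03,0,0.096,-0.192,0,0.621],[0,-0.03,0,0.096,-0.192,0,0.621]]'|grep -E 'pos|force:'
python3 - <<'E'
from h import *
Q=R.from_euler('xyz',[3.139,-.3,.304]);p=np.array([.5077,-.4216,.0773])
print(now()[0])
plan([("b",p+[0,0,.012],Q)])
E
```

```text
position: [0.5084, -0.4189, 0.2752]
force: [-0.1, 0.4, -1.8]
finger_force: 100.4
position: [0.5104, -0.4166, 0.1771]
force: [-0.0, -0.4, -2.1]
finger_force: 100.3
[ 0.5104 -0.4166  0.1771]
b: [-0.03, 0.003, 0.083] [-0.002, 0.001, 0.012] rows 1.4
```

```bash

python3 nudge.py '[[0,-0.015,0.002,0.04,0,0,0.012],[0,-0.03,0.003,0.083,0,0,0.012],[0,-0.03,0.003,0.083,0,0,0.012],[0,-0.03,0.003,0.083,0,0,0.012]]'|grep -E 'pos|force:'
for i in 1 2 3 4 5; do python3 nudge.py '[[0,-0.0007,0,0.0023,0,0,0],[0,-0.0007,0,0.0023,0,0,0]]'|grep -E 'pos|force: \['; done
```

```text
position: [0.5075, -0.4225, 0.0895]
force: [0.4, 0.4, -1.5]
finger_force: 100.2
position: [0.5067, -0.4227, 0.0862]
force: [0.1, -0.5, -2.0]
position: [0.5063, -0.4223, 0.0827]
force: [-0.2, 0.3, -1.1]
position: [0.5063, -0.4223, 0.0801]
force: [-0.6, 0.5, -1.9]
position: [0.5063, -0.4223, 0.0777]
force: [0.5, 0.5, -1.8]
position: [0.5063, -0.4223, 0.0753]
force: [-0.3, 1.2, -2.3]
```

```bash

for i in 1 2 3; do python3 nudge.py '[[0,-0.0006,0,0.0019,0,0,0],[0,-0.0006,0,0.0019,0,0,0]]'|grep -E 'pos|force: \['; done
```

```text
position: [0.5063, -0.4223, 0.0734]
force: [1.1, -0.7, -1.7]
position: [0.5065, -0.4226, 0.0724]
force: [-7.9, 1.4, 13.2]
position: [0.506, -0.4228, 0.0719]
force: [-23.7, 7.6, 44.4]
```

```bash

python3 nudge.py '[[0,0.0006,0,-0.0019,0,0,0],[0,0.0009,0,-0.0029,0,0,0]]'|grep -E 'pos|force: \['
python3 nudge.py '[[0.03,0,0,0,0,0,0],[0.06,0,0,0,0,0,0],[0.06,0,0,0,0,0,0],[0.06,0,0,0,0,0,0],[0.06,0,0,-0.03,0,0,0]]'|grep -E 'pos|force: \[|grip'
python3 nudge.py '[[0.06,0,0,-0.04,0,0,0],[0.06,0,0,-0.08,0,0,0],[0.06,0,0,-0.12,0,0,0],[0.06,0,0,-0.12,0,0,0]]'|grep -E 'clock|pos|force: \['
python3 - <<'E'
from h import *
w=bot.grab_frame("wrist");K=cam("wrist");cv2.imwrite("pics/t_w.png",w);s=bot.grab_frame("scene");cv2.imwrite("pics/t_s.png",s);d=bot.grab_frame("side");cv2.imwrite("pics/t_d.png",d)
for n,a,b in(("scene",cv2.imread("pics/a_scene.png"),s),("side",cv2.imread("pics/a_side.png"),d)):
  # dark handle pixels over tray
  h=b.max(2)<70;r=(75,140,160,240) if n=="scene" else (180,275,300,360)
  for nm,im in(("before",a),("now",b)):
    m=np.zeros(im.shape[:2],bool);m[r[1]:r[3],r[0]:r[2]]=True;ys,xs=np.where((im.max(2)<70)&m);print(n,nm,"dark",len(xs),xs.mean() if len(xs) else 0,ys.mean() if len(ys) else 0,xs.min() if len(xs) else 0,ys.min() if len(xs) else 0)
    ys,xs=np.where((im.max(2)<210)&(np.ptp(im.astype(int),axis=2)<15)&(im.max(2)>70)&m);print("  gray",len(xs),xs.mean(),ys.mean())
b,g,r=[w[...,i].astype(int) for i in range(3)]
m=np.zeros(r.shape,np.uint8);cv2.fillPoly(m,[np.array([proj(K,[.474+.09*np.cos(t),-.19+.09*np.sin(t),.1]) for t in np.linspace(0,6.28,40)],np.int32)],1)
x=((b-r>5)&(r>90)&(m>0)).astype(np.uint8);k,l,st,ce=cv2.connectedComponentsWithStats(x);print("bucket ice",[(t.tolist(),onz(K,*c,.02)[:2]) for t,c in zip(st[1:],ce[1:]) if t[4]>40])
print(bucketbox(s))
E
```

```text
position: [0.5065, -0.4225, 0.0728]
force: [0.4, 0.1, -1.3]
position: [0.4976, -0.4238, 0.0999]
force: [-1.2, -0.6, 0.6]
grip_width: 0.0604
clock: 38.52
position: [0.4642, -0.4372, 0.2187]
force: [-0.3, 0.1, -0.6]
scene before dark 280 104.13571428571429 159.56785714285715 96 141
  gray 482 108.86721991701245 191.19709543568464
scene now dark 351 102.71509971509971 157.95156695156695 94 140
  gray 519 108.13680154142583 191.96531791907515
side before dark 477 212.53039832285114 305.6519916142558 180 275
  gray 1316 231.74772036474164 310.96200607902733
side now dark 769 205.55656697009104 307.27308192457735 180 275
  gray 1275 236.43764705882353 315.3701960784314
bucket ice [([0, 43, 33, 4, 53], array([ 0.5775, -0.0906])), ([0, 87, 88, 91, 3022], array([ 0.4835, -0.1689])), ([15, 99, 38, 25, 618], array([ 0.5048, -0.138 ])), ([3, 161, 58, 46, 1180], array([ 0.4203, -0.164 ]))]
(array([ 160,  122,   69,   69, 3176], dtype=int32), array([194.3108, 154.307 ]))
```

```bash
python3 - <<'E'
from h import *
q3=RC*R0*R.from_euler('y',.3);qg=R.from_euler('xyz',[3.138,-.956,1.704]);G=np.array([.665,.155,.1647])
mid=("mid",np.array([.52,-.22,.36]),R.from_euler('z',-.6)*R0*R.from_euler('y',.3))
up=("up",np.array([.65,.02,.336]),q3)
pre=("pre",G-qg.apply([0,0,.11]),qg)
plan([mid,up,pre]);print(pre[1])
E
```

```text
mid: [0.154, -0.19, -0.103] [0.196, -0.0, -0.643] rows 4.2
up: [0.252, -0.028, 0.103] [0.217, 0.0, -0.7] rows 4.4
pre: [0.008, 0.032, 0.115] [-0.003, 0.656, 0.001] rows 3.5
[0.6765 0.0659 0.2281]
```

```bash

python3 nudge.py '[[0.04,0.03,-0.03,-0.06,0,0,0],[0.04,0.154,-0.19,-0.103,0.196,0,-0.643],[0.04,0.154,-0.19,-0.103,0.196,0,-0.643],[0.04,0.154,-0.19,-0.103,0.196,0,-0.643],[0.04,0.154,-0.19,-0.103,0.196,0,-0.643]]'|grep -E 'pos|force: \['
python3 nudge.py '[[0.04,0.252,-0.028,0.05,0.217,0,-0.7],[0.04,0.252,-0.028,0.103,0.217,0,-0.7],[0.04,0.252,-0.028,0.103,0.217,0,-0.7],[0.04,0.252,-0.028,0.103,0.217,0,-0.7],[0.04,0.252,-0.028,0.103,0.217,0,-0.7]]'|grep -E 'pos|force: \['
python3 nudge.py '[[0.04,0,0,0,0,0,0],[0.04,0,0,0,0,0,0]]'|grep -E 'pos|force: \['
python3 - <<'E'
from h import *
w=bot.grab_frame("wrist");K=cam("wrist");cv2.imwrite("pics/u_w.png",w)
pts=[proj(K,ch(x,y,22)) for x,y in((-75,-120),(75,-120),(75,120),(-75,120))];print(np.array(pts).round(0))
m=np.zeros(w.shape[:2],np.uint8);cv2.fillPoly(m,[np.array(pts,np.int32)],1)
g=cv2.cvtColor(w,cv2.COLOR_BGR2GRAY);c=w.astype(int)
for t in(100,150,190,220):print(t,((g>t)&(m>0)).sum(),end=' ')
e=cv2.Canny(g,60,150)*m;k,l,st,ce=cv2.connectedComponentsWithStats((e>0).astype(np.uint8),connectivity=8);print([t.tolist() for t in st[1:] if t[4]>25])
print("samples",[[w[int(v),int(u)].tolist() for x in(-55,-20,20,55) for u,v in[proj(K,ch(x,y,22))] if 0<=u<512 and 0<=v<384] for y in(-60,-20,20,60,100)])
q=RC*R0*R.from_euler('y',.3);qg=R.from_euler('xyz',[3.138,-.956,1.704]);G=np.array([.665,.155,.1647])
plan([("pre",G-qg.apply([0,0,.11]),qg)])
E
```

```text
position: [0.5211, -0.2167, 0.3607]
force: [-0.2, -0.8, -0.9]
position: [0.6507, 0.0243, 0.3337]
force: [-0.5, -0.6, 0.2]
position: [0.65, 0.0189, 0.3354]
force: [-0.5, -1.2, -0.2]
[[152. 213.]
 [243. 212.]
 [243.  66.]
 [152.  67.]]
100 12865 150 10137 190 8970 220 4542 [[242, 66, 2, 147, 147], [154, 69, 86, 144, 458], [195, 73, 9, 10, 32]]
samples [[[225, 225, 220], [230, 230, 225], [227, 228, 222], [199, 199, 192]], [[220, 221, 215], [223, 224, 218], [227, 227, 222], [210, 209, 201]], [[217, 218, 212], [220, 221, 215], [223, 224, 218], [208, 209, 201]], [[198, 198, 191], [198, 199, 190], [205, 206, 198], [178, 179, 172]], [[123, 125, 119], [123, 124, 118], [122, 124, 119], [126, 127, 121]]]
pre: [0.01, 0.033, 0.116] [-0.003, 0.656, -0.001] rows 3.5
```

```bash
python3 - <<'E'
from h import *
w=cv2.imread("pics/u_w.png")
print(w[64:90:3,186:214:3,2]);c=w.astype(int);m=(c[...,0]-c[...,2]>11);print("ice tint px in chest",m[66:213,152:243].sum(), np.argwhere(m[66:213,152:243])[:5])
k=cv2.imread("pics/k.png");b=cv2.imread("pics/c_wrist.png").astype(int);print("ref tint ice",b[141,104],b[185,148],b[225,145])
print(((b[...,0]-b[...,2])>11)[100:260,50:205].sum())
# bucket ice via t_w
t=cv2.imread("pics/t_w.png").astype(int);mm=((t[...,0]-t[...,2]>11)&(t[...,1]-t[...,2]>6)&(t[...,2]>60))[60:230,0:130];print("bucket tint px",mm.sum())
E
```

```text
[[ 65  63  64  63  63  64  62  63  61  64]
 [ 66  65  67  64  65  64  66  64  67  62]
 [102 105 105 105 107 105 107 106 108 106]
 [119 119 121 115  94  99 119 122 119 121]
 [120 118 119  81  43  44 100 120 121 120]
 [119 119 118  78  39  41 100 120 121 121]
 [121 123 119 113  80  87 118 121 121 125]
 [120 120 118 118 117 120 121 121 128 176]
 [120 119 121 115 119 119 122 121 163 195]]
ice tint px in chest 0 []
ref tint ice [188 183 165] [245 244 243] [244 242 241]
4417
bucket tint px 3094
```

```bash

python3 nudge.py '[[0.04,0.01,0.033,0.116,-0.003,0.656,-0.001],[0.04,0.01,0.033,0.116,-0.003,0.656,-0.001],[0.04,0.01,0.033,0.116,-0.003,0.656,-0.001],[0.04,0.01,0.033,0.116,-0.003,0.656,-0.001],[0.04,0.01,0.033,0.116,-0.003,0.656,-0.001]]'|grep -E 'pos|force: \['
python3 - <<'E'
from h import *
w=bot.grab_frame("wrist");K=cam("wrist");cv2.imwrite("pics/v_w.png",w)
t=.64;f=lambda d:proj(K,ch(126.5,-50+d*np.cos(t),120+d*np.sin(t)));print("pred sleeve",f(57.5),f(85),f(112.5))
u,v=f(85);u,v=int(u),int(v)
g=w.max(2);print(g[v-40:v+45:8,u-30:u+31:4])
qg=R.from_euler('xyz',[3.138,-.956,1.704]);G=np.array([.665,.155,.1647]);plan([("G",G,qg)])
E
```

```text
position: [0.6771, 0.0645, 0.2264]
force: [0.4, 0.0, -0.1]
pred sleeve (np.float64(253.7016208585789), np.float64(213.51753042450258)) (np.float64(253.66442716732124), np.float64(182.4229272112566)) (np.float64(253.62749076120457), np.float64(151.5434190612475))
[[ 81  81 120 155 155 156 154 232 246 216 156 155 156 155 155 157]
 [123 176 190 156 156 151 131 148 173 145 126 155 156 156 156 156]
 [246 247 207 159 185 168  51  58  62  60  70 154 156 155 154 156]
 [198 240 140 110  99 139  49  59  61  62  64 155 157 156 157 156]
 [201 195 122  96  97 142  48  59  62  61  61 156 155 156 157 155]
 [221 182 136 142 147 138  48  56  61  59  60 149 158 156 156 157]
 [244 178 142 145 149 146  49  57  62  60  57 150 157 156 155 157]
 [247 202 143 133 140 122  48  58  62  61  58 150 157 158 155 158]
 [247 214 143 117 135 129  48  59  62  61  57 151 155 157 157 156]
 [247 162 144 104  92 126  97 103 118  97 100 151 156 156 156 154]
 [247 177 140 130 132 138 136 223 246 231 135 150 157 155 158 155]]
G: [0.0, -0.001, 0.11] [0.001, 0.001, -0.0] rows 1.8
```

```bash

python3 nudge.py '[[0.04,0,-0.001,0.055,0,0,0],[0.04,0,-0.001,0.11,0,0,0],[0.04,0,-0.001,0.11,0,0,0],[0,0,-0.001,0.11,0,0,0],[0,0,-0.001,0.11,0,0,0]]' 40|grep -E 'pos|force: \['
python3 nudge.py '[[0,0,0,0,0,0,0],[0,0,0,0,0,0,0]]'
python3 - <<'E'
from h import *
p,r=now();pt=r.inv().apply(ch(126,-50,120)-p);print(pt)
for f in(-.15,-.3,-.45,-.6,-.66):print(f,(pt-R.from_euler('y',f).apply(pt)).round(4))
E
```

```text
position: [0.6649, 0.1557, 0.1662]
force: [-2.6, 1.9, 4.2]
clock: 41.78
position: [0.6649, 0.156, 0.1658]
tool_rot: [3.135, -0.956, 1.707]
force: [-2.4, 1.2, 5.6]
grip_width: 0.0165
finger_force: 40.7
[-0.0788 -0.0009 -0.0322]
-0.15 [-0.0057  0.      0.0114]
-0.3 [-0.013  -0.      0.0218]
-0.45 [-0.0219  0.      0.0311]
-0.6 [-0.032   0.      0.0389]
-0.66 [-0.0363  0.      0.0415]
```

```bash

python3 nudge.py '[[0,-0.0025,0,0.006,0,-0.075,0],[0,-0.0057,0,0.0114,0,-0.15,0],[0,-0.009,0,0.0168,0,-0.225,0],[0,-0.013,0,0.0218,0,-0.3,0],[0,-0.013,0,0.0218,0,-0.3,0]]'|grep -E 'pos|force: \['
python3 - <<'E'
from h import *
p,r=now();pt=r.inv().apply(ch(126,-50,120)-p);print(pt,r.as_euler('xyz'))
q0=R.from_euler('xyz',[3.139,-.3,1.704])
plan([("0",[.6634,.1688,.1115],q0)])
for f in(-.12,-.24,-.35,-.37):print(f,(pt-R.from_euler('y',f).apply(pt)).round(4))
E
```

```text
position: [0.6635, 0.1663, 0.1421]
force: [-0.9, -0.1, -2.1]
[-0.0787 -0.0009 -0.0323] [ 3.1358 -0.6524  1.7066]
0: [-0.017, 0.0, 0.026] [0.002, -0.352, 0.001] rows 1.9
-0.12 [-0.0044  0.      0.0092]
-0.24 [-0.0099  0.      0.0178]
-0.35 [-0.0159 -0.      0.025 ]
-0.37 [-0.017   0.      0.0263]
```

```bash

python3 nudge.py '[[0,-0.0044,0,0.0092,0,-0.12,0],[0,-0.0099,0,0.0178,0,-0.24,0],[0,-0.0155,0,0.0243,0,-0.34,0],[0,-0.0155,0,0.0243,0,-0.34,0],[0,-0.0155,0,0.0243,0,-0.34,0]]'|grep -E 'pos|rot|force: \['
python3 nudge.py '[[0,-0.0008,0,0.0018,0,-0.02,0],[0,-0.0008,0,0.0018,0,-0.02,0],[0,-0.0008,0,0.0018,0,-0.02,0]]'|grep -E 'pos|rot|force: \['
```

```text
position: [0.6631, 0.1688, 0.113]
tool_rot: [3.138, -0.316, 1.703]
force: [-1.6, 0.9, -1.5]
position: [0.6632, 0.1687, 0.1121]
tool_rot: [3.138, -0.297, 1.702]
force: [-6.0, -3.3, 14.4]
```

```bash

python3 nudge.py '[[0.036,0,0,0,0,0,0],[0.036,0,0,0,0,0,0],[0.036,0,0,0,0,0,0],[0.036,0,0,-0.05,0,0,0],[0.036,0,0,-0.1,0,0,0]]'|grep -E 'pos|grip|force: \['
python3 - <<'E'
from h import *
q=RC*R0
P=[("u",ch(110,-30,430),q),("o",ch(10,155,430),q),("d",ch(5,155,315),q)]
for n in P:print(n[1])
plan(P)
s=bot.grab_frame("scene");K=cam("scene");cv2.imwrite("pics/w_s.png",s)
# rod check: bright pixels along predicted rod axis between sleeve and tip for angles
g=s.min(2)
for t in(0,.04,.08,.15):
  print(t,[int(g[int(round(v)),int(round(u))]) for d in(125,140,155,170,185,198) for u,v in[proj(K,ch(126,-50+d*np.cos(t),120+d*np.sin(t)))]])
E
```

```text
position: [0.6664, 0.1396, 0.2076]
force: [0.3, -0.0, -0.0]
grip_width: 0.0356
[0.655  0.1025 0.43  ]
[0.5314 0.2726 0.43  ]
[0.5264 0.2719 0.315 ]
u: [0.031, -0.016, -0.223] [0.002, -0.296, -0.001] rows 3.6
o: [0.185, -0.1, -0.0] [0.0, 0.0, 0.0] rows 3.4
d: [-0.0, -0.005, 0.115] [0.0, 0.0, 0.0] rows 1.8
0 [254, 254, 254, 252, 253, 254]
0.04 [254, 253, 253, 249, 247, 251]
0.08 [241, 198, 241, 123, 47, 216]
0.15 [254, 251, 241, 103, 207, 44]
```

```bash

python3 nudge.py '[[0,0.031,-0.016,-0.223,0,-0.296,0],[0,0.031,-0.016,-0.223,0,-0.296,0],[0,0.031,-0.016,-0.223,0,-0.296,0],[0,0.031,-0.016,-0.223,0,-0.296,0],[0,0.031,-0.016,-0.223,0,-0.296,0]]'|grep -E 'pos|rot|force: \['
python3 - <<'E'
from h import *
q=RC*R0
plan([("o",ch(10,155,430),q),("d",ch(5,155,315),q)])
E
```

```text
position: [0.6553, 0.1028, 0.4319]
tool_rot: [3.134, -0.0, 1.702]
force: [0.2, -0.1, -0.8]
o: [0.184, -0.101, 0.001] [0.008, -0.0, -0.002] rows 3.4
d: [-0.0, -0.005, 0.115] [0.0, 0.0, 0.0] rows 1.8
```

```bash

python3 nudge.py '[[0,0.184,-0.101,0.0,0.008,0,0],[0,0.184,-0.101,0.0,0.008,0,0],[0,0.184,-0.101,0.0,0.008,0,0],[0,0.184,-0.101,0.0,0.008,0,0],[0,0.184,-0.101,0.0,0.008,0,0]]'|grep -E 'pos|rot|force: \['
python3 nudge.py '[[0,0,-0.005,0.05,0,0,0],[0,0,-0.005,0.1,0,0,0],[0,0,-0.005,0.115,0,0,0],[0,0,-0.005,0.115,0,0,0]]'|grep -E 'pos|rot|force: \['
python3 nudge.py '[[0,-0.01,0,0,0,0,0],[0,-0.02,0,0,0,0,0],[0,-0.03,0,0,0,0,0],[0,-0.04,0,0,0,0,0],[0,-0.05,0,0,0,0,0]]'|grep -E 'pos|rot|force: \['
```

```text
position: [0.5293, 0.2733, 0.428]
tool_rot: [-3.136, 0.0, 1.705]
force: [0.5, 0.0, -0.7]
position: [0.5254, 0.2706, 0.3137]
tool_rot: [-3.136, 0.0, 1.701]
force: [0.6, 0.1, 2.0]
position: [0.5316, 0.2209, 0.3138]
tool_rot: [-3.137, -0.0, 1.702]
force: [-0.3, 1.0, -0.5]
```

```bash

python3 nudge.py '[[0,-0.012,0,0,0,0,0],[0,-0.024,0,0,0,0,0],[0,-0.036,0,0,0,0,0],[0,-0.048,0,0,0,0,0],[0,-0.06,0,0,0,0,0]]'|grep -E 'pos|rot|force: \['
python3 nudge.py '[[0,-0.012,0,0,0,0,0],[0,-0.024,0,0,0,0,0]]'|grep -E 'pos|rot|force: \['
python3 - <<'E'
from h import *
s=bot.grab_frame("scene");K=cam("scene");cv2.imwrite("pics/x_s.png",s);a=cv2.imread("pics/a_scene.png")
d=(cv2.absdiff(a,s).max(2)>50).astype(np.uint8)
for f in(1.36,1.2,1.0,.7,.4):
  e=np.array([130,100])+275*np.array([-np.cos(f),np.sin(f)])+20*np.array([np.sin(f),np.cos(f)])
  print(f,[np.round(proj(K,ch(x,*e))) for x in(-95,95)])
ys,xs=np.where((np.ptp(s.astype(int),axis=2)<25)&(s.max(2)>60));m=(xs>230)&(xs<400)&(ys<180)
print("gray top-right extents: max x per row band",[(y,xs[m&(ys//10==y)].max()) for y in range(3,18) if (m&(ys//10==y)).any()])
E
```

```text
position: [0.5395, 0.1611, 0.3137]
tool_rot: [-3.137, 0.0, 1.702]
force: [0.5, 0.9, 0.1]
position: [0.5426, 0.1373, 0.3137]
tool_rot: [-3.137, 0.0, 1.702]
force: [0.2, 1.3, 0.9]
1.36 [array([353.,  35.]), array([385.,  84.])]
1.2 [array([333.,  41.]), array([362.,  90.])]
1.0 [array([310.,  52.]), array([335., 102.])]
0.7 [array([280.,  74.]), array([300., 126.])]
0.4 [array([260., 101.]), array([276., 154.])]
gray top-right extents: max x per row band [(3, np.int64(281)), (4, np.int64(349)), (5, np.int64(348)), (6, np.int64(351)), (7, np.int64(331)), (8, np.int64(333)), (9, np.int64(335)), (10, np.int64(342)), (11, np.int64(348)), (12, np.int64(354)), (13, np.int64(360)), (14, np.int64(372)), (15, np.int64(370)), (16, np.int64(375)), (17, np.int64(390))]
```

```bash

python3 nudge.py '[[0,0,0,-0.03,0,0,0],[0,0,0,-0.08,0,0,0],[0,0,0,-0.1,0,0,0],[0,0,0,-0.1,0,0,0],[0,0,0,-0.1,0,0,0]]'|grep -E 'pos|force: \['
for i in 1 2 3 4 5 6 7; do python3 nudge.py '[[0,0,0,0,0,0,0],[0,0,0,0,0,0,0],[0,0,0,0,0,0,0],[0,0,0,0,0,0,0],[0,0,0,0,0,0,0]]'|grep clock; done
python3 - <<'E'
from h import *
for n in("scene","side","wrist"):cv2.imwrite(f"pics/y_{n}.png",bot.grab_frame(n))
s=cv2.imread("pics/y_scene.png");d=cv2.imread("pics/y_side.png");S=cam("scene");D=cam("side")
for f in(0,.04,.1):
  e=np.array([130,100])+275*np.array([-np.cos(f),np.sin(f)])+20*np.array([np.sin(f),np.cos(f)]);b=np.array([130,100])+275*np.array([-np.cos(f),np.sin(f)])
  print(f,"scene top +x",proj(S,ch(95,*e)),"bottom",proj(S,ch(95,*b)),"top -x",proj(S,ch(-95,*e)),"side top",proj(D,ch(95,*e)),proj(D,ch(-95,*e)),"mid top/bot",proj(D,ch(-60,*e)),proj(D,ch(-60,*b)))
u=int(proj(D,ch(-60,-145,120))[0]);v=int(proj(D,ch(-60,-145,120))[1]);print("side column",u,[(y,d[y,u].tolist()) for y in range(v-12,v+22,2)])
u,v=[int(t) for t in proj(S,ch(95,0,120))];print("scene column",u,[(y,s[y,u].tolist()) for y in range(v-10,v+24,2)])
K=cam("scene");g=s.min(2)
for t in(0,.04,.08):print("rod",t,[int(g[int(round(v)),int(round(u))]) for dd in(125,140,155,170,185,198) for u,v in[proj(K,ch(126,-50+dd*np.cos(t),120+dd*np.sin(t)))]])
print(bucketbox(s))
E
```

```text
position: [0.5428, 0.1381, 0.4128]
force: [0.5, -0.4, 0.2]
clock: 48.62
clock: 49.25
clock: 49.88
clock: 50.5
clock: 51.12
clock: 51.75
clock: 52.38
0 scene top +x (np.float64(261.58476942014914), np.float64(188.4171700579547)) bottom (np.float64(261.5369753558998), np.float64(194.08087106230576)) top -x (np.float64(248.72716967956205), np.float64(135.1425151587197)) side top (np.float64(256.2724435902668), np.float64(183.50593977865256)) (np.float64(190.29092327458602), np.float64(193.16533844755688)) mid top/bot (np.float64(202.70828568914234), np.float64(191.3474922778322)) (np.float64(203.1833710966312), np.float64(196.93161675941906))
0.04 scene top +x (np.float64(262.0493475216245), np.float64(185.1722537090924)) bottom (np.float64(261.6559763111456), np.float64(190.9768773789741)) top -x (np.float64(249.03685232332344), np.float64(131.86771785178937)) side top (np.float64(256.19851702096406), np.float64(180.2158895588784)) (np.float64(189.91101065000038), np.float64(189.83173851306634)) mid top/bot (np.float64(202.38716879167745), np.float64(188.02191251738702)) (np.float64(20
[... 898 characters left out ...]
 176]), (207, [151, 169, 175]), (209, [151, 168, 175]), (211, [152, 169, 176])]
scene column 322 [(170, [221, 223, 224]), (172, [224, 225, 225]), (174, [229, 229, 230]), (176, [237, 238, 238]), (178, [228, 229, 229]), (180, [186, 183, 177]), (182, [177, 173, 169]), (184, [155, 149, 144]), (186, [93, 92, 87]), (188, [176, 178, 180]), (190, [255, 255, 255]), (192, [252, 252, 253]), (194, [185, 194, 202]), (196, [174, 184, 194]), (198, [168, 181, 193]), (200, [169, 180, 194]), (202, [169, 181, 193])]
rod 0 [255, 255, 255, 254, 254, 255]
rod 0.04 [255, 255, 254, 253, 252, 254]
rod 0.08 [246, 228, 248, 140, 60, 237]
(array([ 160,  122,   69,   69, 3105], dtype=int32), array([194.5237, 154.1862]))
```

```bash
python3 - <<'E'
from h import *
for n,r in(("scene",(78,135,165,245)),("side",(180,275,305,362))):
  for f in("a","y"):
    im=cv2.imread(f"pics/{f}_{n}.png");m=np.zeros(im.shape[:2],np.uint8);m[r[1]:r[3],r[0]:r[2]]=1
    x=((im.max(2)<60)&(m>0)).astype(np.uint8);k,l,st,ce=cv2.connectedComponentsWithStats(x);i=1+np.argmax(st[1:,4]);print(n,f,"handle",st[i],ce[i].round(1))
    g=((np.ptp(im.astype(int),axis=2)<14)&(im.max(2)<200)&(im.max(2)>110)&(m>0)).astype(np.uint8);k,l,st,ce=cv2.connectedComponentsWithStats(g);print("   gray",[(t.tolist()) for t in st[1:] if t[4]>60])
  a=cv2.imread(f"pics/a_{n}.png");y=cv2.imread(f"pics/y_{n}.png")
  d=(cv2.absdiff(a,y).max(2)>60).astype(np.uint8);k,l,st,ce=cv2.connectedComponentsWithStats(d);print("diff",[t.tolist() for t in st[1:] if t[4]>25])
E
```

```text
scene a handle [106 160   6  18  41] [108.7 169.3]
   gray [[92, 181, 37, 38, 381]]
scene y handle [107 163   3   8  10] [108.  166.9]
   gray [[90, 183, 28, 36, 189]]
diff [[229, 0, 13, 18, 114], [225, 0, 170, 190, 12307], [307, 0, 7, 11, 59], [330, 0, 28, 46, 750], [253, 15, 18, 10, 134], [209, 61, 19, 17, 197], [264, 65, 17, 8, 66], [192, 145, 27, 10, 140], [262, 186, 34, 8, 117], [90, 192, 8, 27, 67], [253, 196, 5, 12, 28]]
side a handle [191 301  40  21 379] [210.3 310.5]
   gray [[225, 291, 31, 16, 291], [229, 319, 46, 25, 434]]
side y handle [191 302  41  21 385] [210.5 311.7]
   gray [[225, 292, 32, 16, 299], [230, 320, 45, 25, 427]]
diff [[0, 0, 10, 16, 99], [16, 0, 53, 162, 3146], [132, 0, 140, 200, 13061], [0, 55, 10, 6, 35], [0, 134, 16, 37, 208], [27, 151, 13, 12, 83], [154, 179, 19, 9, 84], [199, 182, 7, 5, 27], [210, 186, 9, 5, 30], [81, 189, 98, 38, 1544], [197, 189, 9, 5, 30], [61, 216, 12, 6, 31], [73, 218, 7, 6, 31], [64, 220, 102, 32, 1481], [185, 237, 14, 7, 85], [201, 238, 11, 15, 87], [173, 243, 9, 8, 49], [212, 247, 7, 6, 28], [0, 253, 29, 8, 163], [34, 253, 11, 5, 29], [0, 263, 27, 12, 175], [193, 300, 31, 10, 52], [190, 309, 39, 15, 77], [238, 323, 36, 10, 44], [246, 332, 27, 11, 37]]
```

Scoop lies as it did at the start (within 1 px), the bucket and bystanders are unmoved, the rod is down and the lid shut.

```bash
python3 -c "
from workcell import bot
print(bot.job_done())"
```

```text
the job is handed in; nothing more can be done
None
```

The job is handed in at about 52 s, no verdict returned: the images show the chest empty, the scoop back in its tray, the rod down, the lid shut and the bystanders unmoved. All eight pieces were seen in the scoop before pouring, but I did not count them in the bucket.

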